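# Slide the feeler block round the bent arm of the throwing gauge

## Robot

A 6-joint arm with a two-finger parallel gripper is mounted at the origin on a cart in front of the work surface, level with it; the furniture and walls round the work are solid. World frame = base frame: x ahead of the robot, y to its left, z up, the work surface at z = 0. Lengths are in m, angles in rad, forces in N, time in s.
With the tool pointing down it reaches from about 0.425 to 0.95 m from the base axis. Payload 3.5 kg.
Tool frame: the origin (TCP) lies midway between the tips of the shut fingers; the grasp point (between the pads) lies 19 mm behind it (ctrl.tcp_to_grasp is the distance from the TCP to the grasp point, in m); z points along the fingers, x is the direction in which the jaws open and shut, and the axes are right-handed (so a half turn about z gives the same grasp; the last joint's range is limited). The gripper opens to 85 mm and grips with 20 to 120 N. Pads are 22 mm wide; open, the fingers measure 114 mm over their backs; the gripper's body (76 mm by 85 mm) begins 54 mm behind the grasp point. The pads swing forward as they close: fully open they stand 13 mm farther back than shut.
Start: joints at [-1.474, 0.286, 1.577, -0, 1.279, -0.15], TCP at [0.165, -0.655, 0.231] pointing down, gripper open.
Joint ranges: [-2.77, 2.77], [-0.9, 2.22], [0.21, 2.48], [-1.53, 4.67], [0.24, 2.81], [-2.84, 2.84]. Speed limits (rad/s): [2.79, 2.79, 3.14, 3.14, 3.14, 3.14].

## Interface

Orientations are given as a unit quaternion [x, y, z, w].
In Python, from plant import ctrl, cams, workorder, spotter gives the robot as it stands. The module is installed in compiled form; this text tells all that it offers.
- The arm moves only by the tool send_rows, never from a script. Its argument "motion" is one flat list of numbers, 5 for each row, row after row: the shift along the tool's x, y, z in cm, then the turn about the tool's z in rad, then the finger opening in cm, from 0 to 8.54. In form: [tx, ty, tz, spin, gripper, tx, ty, tz, spin, gripper, ...]. A call has 1 to 12 rows; each row shifts and turns the pose as measured when the row begins, along the tool's axes as they then stand; what a row does not reach is not made up. A row lasts 1/10 s, in which the tool goes at most 50 mm and 8.59 degrees, less where a joint would pass 70% of its speed; a pose out of reach is approached as far as the arm can. A call is refused whole if a number of a shift passes 5 or a number of a turn 0.15, either way. A call with a gripper value outside its range is refused whole. The fingers move at their own pace and stop on an object; "grip_force" is the grip in N (left out, the last holds). Time passes only in rows, so rows that do not move let the fingers close. It gives the time, the measured TCP pose, the force and the opening at its end, in the units of the state.
- ctrl.get_state(): the state, without advancing time (a new reading comes with each control period).
- cams.read_camera(name): name is "side" or "top" or "wrist"; returns (picture, depth): 420x560x3 uint8, red, green, blue; 420x560 float32, m along the optical axis (not along the pixel's ray), 0 where there is no reading.
- cams.camera_params(name): a dict with "fx", "fy", "cx", "cy" (pixels), "xyz" and "attitude" of the camera in the world; the wrist camera has in their place "mount" (4x4, takes a point from camera to tool coordinates, whose origin is the TCP and whose axes are the tool frame's). Camera axes: x right, y down, z forward; pixel columns grow to the right and rows downward; lengths in m; the calibration is good to about 2 mm. A picture is of the moment at which its call begins: read the wrist's pose just before it. camera_params takes no time and is no camera call.
- workorder.sign_off(): hands the job in, once; it reports no verdict.
Trained networks look in the newest picture that a camera, given by its name, has taken for a name from the list of things; names that differ only in an ending like _2 or _b are one class to them, and where a whole thing is asked for, a point or a joint stands for the part that bears it (a point fixed in the world has none). Each returns a list of dicts, best first, with "conf" (0 to 1); they miss things now and then, are a little off and sometimes report something else, mostly with a low value. They report only what shows in the picture. A call takes as long as a camera call.
- spotter.trace(target, camera): "mask" (420x560 bool, what is visible of it) and "bbox" ([left, top, width, height] in pixels, round what is visible of it).
The state is a dict: "time": time; "qpos": joint angles; "dq": joint speeds; "joint_efforts": joint torques, N m; "eef_pos": TCP position; "tcp_rot": TCP orientation; "contact_force": force on the tool from outside, world axes, zero at the start; "wrist_torque": the same for the moment, N m; "opening": opening from 0.0 (shut) to 1.0 (fully open).
Only numpy, scipy, OpenCV 4.12 (cv2) and the standard library are available. Lean on these libraries where they do the work, as an engineer would, in place of code of your own. Each camera call takes 0.05 s, during which the arm holds its last target.

## Task

Fit the drilled feeler block back on the throwing gauge: thread it onto the free end of the bent arm, slide it round the bend and on until it sits fully home against the brass stop, hanging foot down, and let go. Work by feel and gently, since the arm is bent by hand and not quite true: never press on the gauge with more than 15 N. Leave the cup and the small bowl where they stand.

Things in the scene. Friction and masses are not known exactly. Their poses are not given: they have to be found in the camera images.
- slide_centre (a point): Centre of the loose feeler block, half-way up, 46 mm over its underside. Brown wooden block, 18 mm long (x, along the hole), 34 mm wide (y: grip it here, across the flat sides), 20 to 71 mm high, on a dark steel foot 30 x 46 x 20 mm (x, y, z). Stands upright on the table at the start. 0.13 to 0.21 kg, heavy at the foot, so it hangs foot down from its hole.
- slide_hole (a point): Centre of the block's hole, 42 mm over its underside; the straight 12 mm hole runs level through it along x. A flared brass bush at each mouth (26 mm wide inside at the mouth, 12 mm at the throat, 10 mm deep) makes the block 38 mm long in all. Both ends are alike. z is up.
- gauge: The throwing gauge, fixed: dark steel foot 110 x 84 x 24 mm, post at its origin (on the table under the post), bent arm of 10 mm steel rod, level, axis 125 mm over the table. In its axes (mm, z up): the inner leg runs straight from the post along -y (x = 0); a brass stop disc, 32 mm diameter, has its outer face at y = -45. The arm is stiff and does not give under 15 N.
- bend_start (a point): Where the straight, true inner leg ends and the bend begins: (0, -125, 125) mm of the gauge's axes. From here the arm bends with 50 mm radius (axis), nominally 90 degrees about the centre (-50, -125). Bent by hand: bend and free leg together are turned about this point by unknown, unreported angles: up to 0.08 rad either way about z, up to 0.06 rad about y (droop or rise).
- nominal_end (a point): Where the free leg's end would be in a true arm: (-110, -175, 125) mm of the gauge's axes; the free leg runs straight along -x from (-50, -175) to here, and a round 6 mm nose stands 11 mm further out. This point belongs to the foot: the real end lies up to 10 mm off it sideways and 7 mm up or down.
- home (a point): Where the centre of the block's hole is when the block is home, touching the stop: on the inner leg's axis at (0, -64, 125) mm of the gauge's axes. Axes as the gauge's: +y points at the stop, z up.
- cup: Bystander: reddish bisque cup, 72 mm wide, 80 mm tall; origin at its underside. Leave it.
- small_bowl: Bystander: small grey-green thrown bowl, 66 mm wide, 57 mm tall; origin at its underside. Leave it.

How it is judged:
On the way, in this order (a step that is already met when the one before it is completed fails the run):
1. the block is threaded on the free leg of the arm (x of slide_hole in the frame of gauge between -0.098 and -0.05 m and y of slide_hole in the frame of gauge between -0.191 and -0.159 m and z of slide_hole in the frame of gauge between 0.112 and 0.138 m), for 0.1 s.
2. the block has come round the bend onto the inner leg (x of slide_hole in the frame of gauge between -0.008 and 0.008 m and y of slide_hole in the frame of gauge between -0.118 and -0.07 m and z of slide_hole in the frame of gauge between 0.112 and 0.138 m), for 0.1 s.
At the end, for the whole second after the job is handed in: The block is on the inner leg, its hole centre within 4 mm along the leg of the home point (touching the brass stop) and within 7 mm of it in all, hole along the leg within 0.25 rad, foot hanging down within 0.3 rad of upright, at rest (y of slide_hole in the frame of home between -0.004 and 0.004 m and distance between slide_hole and home below 0.007 m and angle between the x axis of slide_hole and the y axis of gauge, either way round below 0.25 rad and angle between slide_hole's own z axis and vertical below 0.3 rad and linear speed of slide below 0.02 m/s).
It fails at once if the block presses on the gauge with more than 15 N (contact force between slide and gauge above 15 N).
It fails at once if the cup or the small bowl is moved more than 20 mm (distance of any of cup, small_bowl from where it was at the start of the episode above 0.02 m).
It fails at once if the gripper or arm pushes the gauge with more than 15 N (contact force between any of the fingers, the arm and gauge above 15 N).
It also fails if it takes over 72 s, if anything falls off the work surface, if the arm or the gripper's body presses on something with over 40 N, if the wrist force passes 120 N, or if a joint passes its speed limit or range.

## Working session

There is one attempt and no reset: what is moved stays moved. The work goes in short steps, Python scripts to look and compute and a tool call to move; the robot and the scene stay as the last step left them, time stands still between calls to the robot, and variables do not carry over. Pictures are saved under pics/ and viewed, and the job is handed in when it is done.

Besides the shell and the picture viewer there is one more tool, called after "Emit:" as name(argument=value, ...) on one line, values as JSON. send_rows: Moves the arm, as the interface text tells. Its arguments: {"type":"object","properties":{"motion":{"type":"array","items":{"type":"number"}},"grip_force":{"type":"number"}},"required":["motion"]}

```bash
mkdir -p pics
cat > h.py <<'E'
import numpy as np, cv2
from scipy.spatial.transform import Rotation as R
from plant import ctrl, cams, workorder, spotter
def pose():
    s=ctrl.get_state(); return np.array(s['eef_pos']),R.from_quat(s['tcp_rot']),s
def camT(name):
    p=cams.camera_params(name)
    if 'mount' in p:
        e,r,s=pose(); T=np.eye(4);T[:3,:3]=r.as_matrix();T[:3,3]=e
        return T@np.array(p['mount']),p
    T=np.eye(4);a=np.array(p['attitude'])
    T[:3,:3]=R.from_quat(a).as_matrix() if a.size==4 else a
    T[:3,3]=p['xyz'];return T,p
def shot(name,fn=None):
    T,p=camT(name); im,d=cams.read_camera(name)
    if fn: cv2.imwrite('pics/'+fn,im[:,:,::-1])
    v,u=np.mgrid[:420,:560]
    P=np.stack([(u-p['cx'])/p['fx']*d,(v-p['cy'])/p['fy']*d,d],-1)@T[:3,:3].T+T[:3,3]
    P[d==0]=np.nan
    return im,d,P,T,p
def proj(X,T,p):
    c=(np.asarray(X)-T[:3,3])@T[:3,:3]
    return np.stack([c[...,0]/c[...,2]*p['fx']+p['cx'],c[...,1]/c[...,2]*p['fy']+p['cy']],-1)
E
python3 - <<'E'
from h import *
for n in ['top','side','wrist']:
    im,d,P,T,p=shot(n,n+'0.png'); print(n,p,T[:3,3])
    np.savez(n+'0.npz',im=im,d=d,P=P,T=T)
    for t in (['slide_centre','gauge','cup','small_bowl'] if n!='wrist' else ['slide_centre','gauge']):
        for r in spotter.trace(t,n)[:2]:
            m=r['mask'];q=P[m];print(t,r['conf'],r['bbox'],np.nanmedian(q,0).round(3),np.nanmin(q,0).round(3),np.nanmax(q,0).round(3))
            
print(ctrl.get_state())
E
```

```text
top {'fx': 390.51043899092457, 'fy': 390.51043899092457, 'cx': 284.54268450714943, 'cy': 210.1772672299071, 'xyz': array([ 0.53951449, -0.06822096,  0.95139731]), 'attitude': array([ 0.71371322, -0.69876454,  0.03900599, -0.02863714])} [ 0.53951449 -0.06822096  0.95139731]
slide_centre 0.64 [312.5, 255.8, 19.8, 21.0] [ 0.501 -0.165  0.054] [ 0.475 -0.187 -0.004] [ 0.52  -0.146  0.121]
gauge 0.74 [154.6, 183.2, 115.2, 54.2] [0.629 0.155 0.025] [ 0.562 -0.048 -0.005] [0.693 0.227 0.142]
cup 0.65 [369.6, 171.3, 38.9, 36.6] [ 0.688 -0.33   0.036] [ 0.649 -0.368 -0.003] [ 0.734 -0.287  0.083]
small_bowl 0.96 [263.2, 153.5, 24.5, 30.5] [ 0.731 -0.06   0.013] [ 0.693 -0.092 -0.003] [ 0.758 -0.028  0.059]
side {'fx': 404.4834652162903, 'fy': 404.4834652162903, 'cx': 280.0591328829622, 'cy': 210.81283170714192, 'xyz': array([ 0.63679612, -0.95705513,  0.44560166]), 'attitude': array([ 0.82396421, -0.00155755, -0.0158859 , -0.56641698])} [ 0.63679612 -0.95705513  0.44560166]
slide_centre 0.6 [218.4, 242.8, 18.0, 34.3] [ 0.501 -0.184  0.041] [ 0.462 -0.202 -0.001] [ 0.521 -0.043  0.073]
gauge 0
[... 786 characters left out ...]
3690219  0.37316868]
{'time': 0.65, 'qpos': array([-1.47400188e+00,  2.86271575e-01,  1.57667948e+00, -2.92917461e-05,
        1.27859483e+00, -1.49995279e-01]), 'dq': array([ 0.00194703,  0.00158064, -0.00049825,  0.0005268 , -0.00020662,
       -0.001048  ]), 'joint_efforts': array([-1.07085132e-03, -4.05752599e+01, -2.92811340e+01, -1.70389644e-04,
        4.92125437e-04,  7.68614505e-07]), 'eef_pos': array([ 0.16492172, -0.65453761,  0.23135497]), 'tcp_rot': array([ 7.88764984e-01, -6.14694884e-01,  5.91134202e-06,  2.66184470e-05]), 'contact_force': array([0.2894241 , 0.95494255, 0.15730163]), 'wrist_torque': array([-0.02046044,  0.05023917, -0.00086309]), 'opening': 1.0016581838307155}
```

Run:
```python
import cv2
a=cv2.imread('pics/top0.png');b=cv2.imread('pics/side0.png')
cv2.imwrite('pics/topz.png',cv2.resize(a[140:300,140:360],None,fx=3.6,fy=3.6,interpolation=2))
cv2.imwrite('pics/sidez.png',cv2.resize(b[140:340,200:360],None,fx=3,fy=3,interpolation=2))
```

```text
(no output)
```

View pics/top0.png

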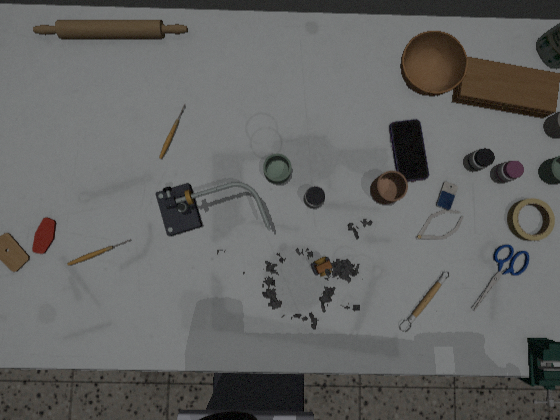

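View pics/topz.png

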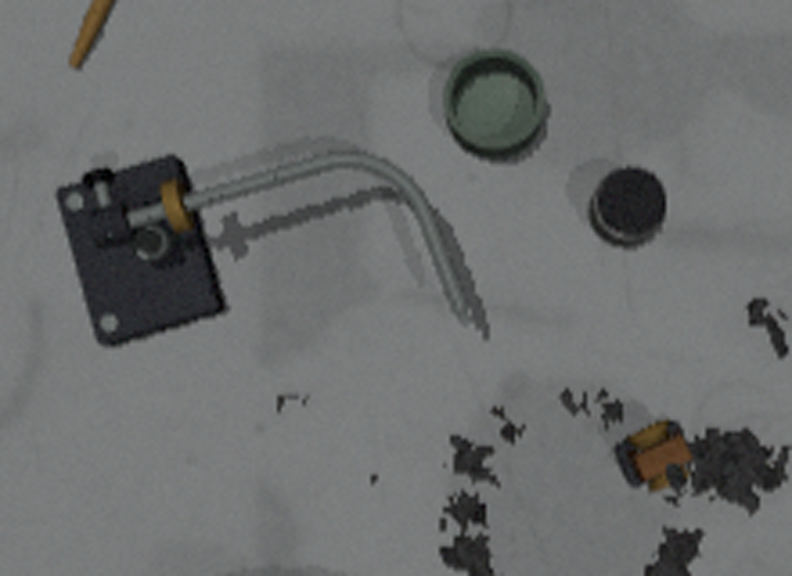

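View pics/sidez.png

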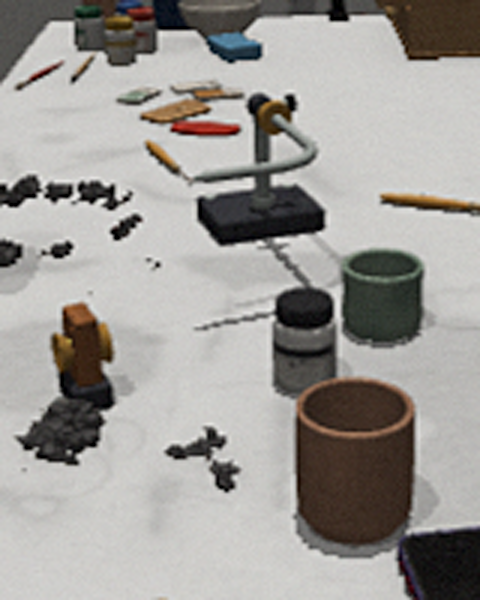

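Run:
```python
import numpy as np
for n in ['top','side']:
    z=np.load(n+'0.npz');P=z['P']
    m=(P[...,2]>.105)&(P[...,2]<.15)&(P[...,0]>.45)&(P[...,0]<.72)&(P[...,1]>-.12)&(P[...,1]<.25)
    q=P[m];print(n,len(q))
    q=q[np.argsort(q[:,1])]
    print(q[::max(1,len(q)//45)].round(3).tolist())
    m=(P[...,2]>.062)&(P[...,2]<.08)&(P[...,0]>.45)&(P[...,0]<.56)&(P[...,1]>-.25)&(P[...,1]<-.1)
    print('blocktop',P[m].mean(0).round(4),P[m].round(3).tolist()[:20])
    m=(P[...,2]>.018)&(P[...,2]<.03)&(P[...,0]>.5)&(P[...,0]<.75)&(P[...,1]>.08)&(P[...,1]<.3)
    print('foot',P[m].mean(0).round(4),P[m].min(0),P[m].max(0))
    import cv2
    print(cv2.minAreaRect(P[m][:,:2].astype(np.float32)*1000))
```

```text
top 1121
[[0.527, -0.119, 0.115], [0.533, -0.108, 0.121], [0.52, -0.074, 0.117], [0.528, -0.066, 0.122], [0.463, -0.061, 0.114], [0.493, -0.058, 0.125], [0.501, -0.056, 0.129], [0.451, -0.053, 0.127], [0.468, -0.05, 0.125], [0.466, -0.048, 0.126], [0.503, -0.047, 0.122], [0.49, -0.045, 0.118], [0.586, -0.043, 0.13], [0.588, -0.041, 0.131], [0.601, -0.039, 0.13], [0.614, -0.036, 0.128], [0.614, -0.032, 0.13], [0.624, -0.028, 0.132], [0.626, -0.023, 0.129], [0.641, -0.019, 0.129], [0.656, -0.014, 0.128], [0.66, -0.005, 0.129], [0.662, 0.004, 0.126], [0.67, 0.014, 0.13], [0.668, 0.025, 0.127], [0.672, 0.036, 0.126], [0.668, 0.046, 0.128], [0.663, 0.056, 0.129], [0.663, 0.067, 0.129], [0.656, 0.077, 0.129], [0.656, 0.088, 0.13], [0.656, 0.096, 0.128], [0.643, 0.107, 0.125], [0.63, 0.116, 0.129], [0.635, 0.119, 0.137], [0.633, 0.123, 0.138], [0.643, 0.125, 0.137], [0.64, 0.132, 0.128], [0.632, 0.143, 0.125], [0.628, 0.15, 0.135], [0.641, 0.155, 0.129], [0.624, 0.159, 0.134], [0.622, 0.163, 0.134], [0.647, 0.165, 0.13], [0.626, 0.167, 0.133], [0.634, 0.17, 0.134], [0.65, 0.173, 0.125]]
blo
[... 1838 characters left out ...]
[ 0.4998 -0.1774  0.0693] [[0.49, -0.161, 0.073], [0.492, -0.159, 0.072], [0.494, -0.162, 0.073], [0.496, -0.158, 0.071], [0.498, -0.158, 0.071], [0.501, -0.16, 0.072], [0.485, -0.161, 0.071], [0.488, -0.163, 0.071], [0.49, -0.165, 0.072], [0.492, -0.164, 0.072], [0.495, -0.164, 0.072], [0.497, -0.164, 0.072], [0.499, -0.164, 0.072], [0.501, -0.164, 0.072], [0.504, -0.165, 0.072], [0.486, -0.165, 0.07], [0.489, -0.168, 0.071], [0.491, -0.17, 0.072], [0.493, -0.17, 0.072], [0.495, -0.17, 0.072]]
foot [0.626  0.1612 0.0242] [0.56462822 0.11540768 0.01817327] [0.68997607 0.22273507 0.02976229]
((626.0452880859375, 172.25958251953125), (110.39866638183594, 88.30340576171875), 19.012928009033203)
```

Run:
```python
import numpy as np,cv2
for n in ['top','side']:
    z=np.load(n+'0.npz');P=z['P'];im=z['im'][:,:,::-1].copy()
    m=(P[...,2]>.035)&(P[...,0]<.56)&(P[...,0]>.3)&(P[...,1]>-.3)&(P[...,1]<.0)
    im[m]=(im[m]*.4+np.array([0,0,150])).astype(np.uint8)
    d=z['d']; g=np.isnan(P[...,0]); im[g]=(0,255,0)
    c=im[180:330,220:370] if n=='top' else im[150:300,150:300]
    cv2.imwrite('pics/m%s.png'%n,cv2.resize(c,None,fx=4,fy=4,interpolation=0))
```

```text
(no output)
```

View pics/mtop.png

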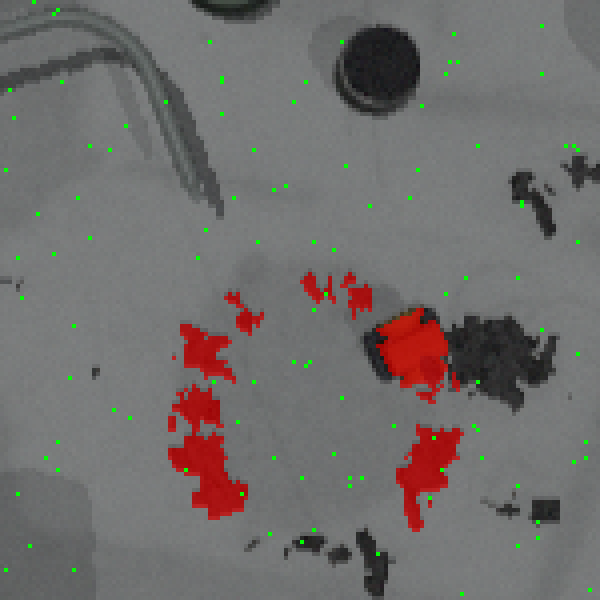

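View pics/mside.png

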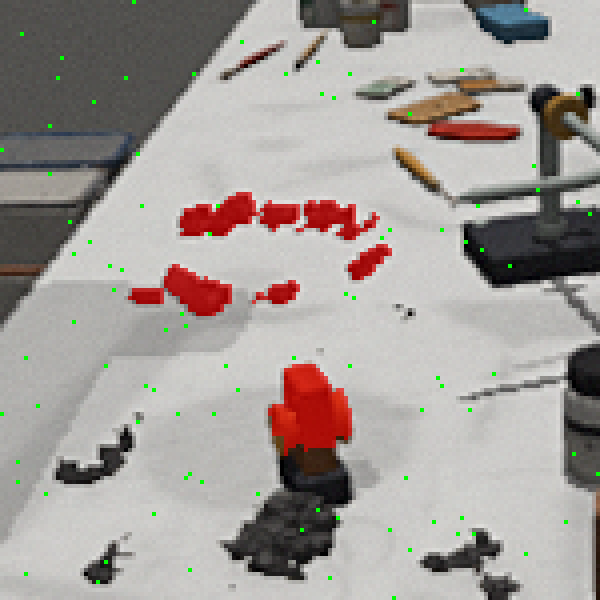

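Run:
```python
import numpy as np,cv2
A=[]
for n in ['top','side']:
    z=np.load(n+'0.npz');P=z['P'];im=z['im']
    dark=im.max(-1)<75
    m=(P[...,2]>.08)&(P[...,2]<.2)&(P[...,0]<.56)&(P[...,0]>.3)&(P[...,1]>-.3)&(P[...,1]<-.0)
    q=P[m];print(n,len(q),q.min(0),q.max(0)); 
    h=np.histogram(q[:,2],bins=np.arange(.08,.2,.01));print(h[0])
    c=np.linalg.lstsq(np.c_[2*q[:,:2],np.ones(len(q))],(q[:,:2]**2).sum(1),rcond=None)[0]
    r=np.sqrt(c[2]+c[0]**2+c[1]**2);print('circ',c[:2],r, np.percentile(np.hypot(*(q[:,:2]-c[:2]).T),[5,50,95]))
    A.append(q)
q=np.vstack(A)
canvas=np.full((500,500,3),255,np.uint8)
for q,col in zip(A,[(255,0,0),(0,0,255)]):
    for p in q: cv2.circle(canvas,(int(400-(p[1]+.1)*1500)-150,int(250-(p[0]-.45)*1500)),2,col,-1)
cv2.circle(canvas,(int(400-(-.17+.1)*1500)-150,int(250-(.50-.45)*1500)),10,(0,160,0),2)
cv2.imwrite('pics/ring.png',canvas)
```

```text
top 822 [ 0.40690573 -0.1894393   0.11011465] [ 0.53991676 -0.03544678  0.1339823 ]
[  0   0   0 264 510  48   0   0   0   0   0]
circ [ 0.46621631 -0.11196984] 0.06566084469084664 [0.05395271 0.06499971 0.0768171 ]
side 559 [ 0.40712326 -0.19032038  0.11147958] [ 0.54000158 -0.03483212  0.13506135]
[  0   0   0 187 338  34   0   0   0   0   0]
circ [ 0.46774234 -0.11541969] 0.0653587082718852 [0.05540525 0.06448319 0.07746376]
```

View pics/ring.png

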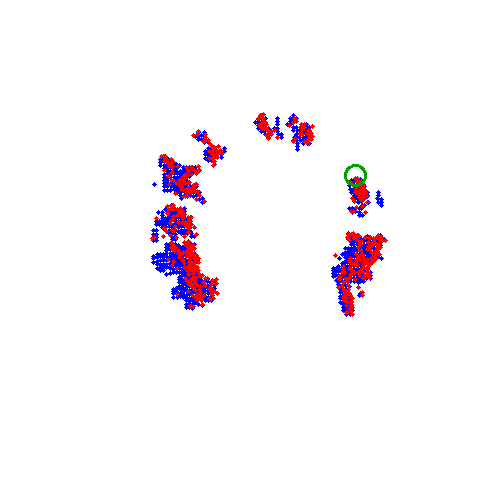

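View pics/side0.png

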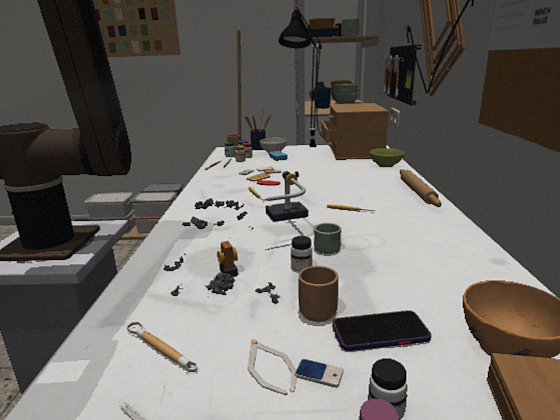

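Run:
```python
import numpy as np,cv2
for n in ['top','side']:
    z=np.load(n+'0.npz');P=z['P'];im=z['im'].astype(float)
    m=(P[...,2]>.0655)&(P[...,2]<.077)&(P[...,0]>.45)&(P[...,0]<.56)&(P[...,1]>-.25)&(P[...,1]<-.13)
    q=P[m]; print(n,len(q),cv2.minAreaRect((q[:,:2]*1000).astype(np.float32)), q.mean(0))
    br=(im[...,0]>1.3*im[...,2])&(P[...,0]>.45)&(P[...,0]<.56)&(P[...,1]>-.25)&(P[...,1]<-.13)
    q=P[br];b=q[(q[:,2]>.025)&(q[:,2]<.06)];print(len(q),len(b)); print(cv2.minAreaRect((b[:,:2]*1000).astype(np.float32)), b.mean(0))
    f=(P[...,2]>.012)&(P[...,2]<.026)&(P[...,0]>.45)&(P[...,0]<.56)&(P[...,1]>-.25)&(P[...,1]<-.13);q=P[f]
    print('foot',len(q),cv2.minAreaRect((q[:,:2]*1000).astype(np.float32)))
```

```text
top 118 ((498.6336364746094, -170.6575927734375), (17.986045837402344, 33.348785400390625), 25.493017196655273) [ 0.49882586 -0.17034961  0.07014181]
220 93
((498.7222900390625, -170.74264526367188), (36.74797058105469, 34.09972381591797), 25.573150634765625) [ 0.50338273 -0.16641109  0.04787065]
foot 230 ((495.6922302246094, -198.53904724121094), (105.04844665527344, 45.20456314086914), 85.09281921386719)
side 79 ((499.1546325683594, -173.3899688720703), (17.485851287841797, 33.61137390136719), 26.35567283630371) [ 0.49962244 -0.1760219   0.070544  ]
404 261
((498.9011535644531, -172.5196990966797), (37.9632682800293, 35.54138946533203), 22.36664581298828) [ 0.49940826 -0.18086265  0.04414358]
foot 307 ((494.9737548828125, -207.59542846679688), (88.84105682373047, 44.643516540527344), 82.36701202392578)
```

Emit:
send_rows(motion=[0,0,-4,0,8.54,-4.5,0.5,-4,0,8.54,-4.9,0,0,0,8.54,-4.9,0,0,0,8.54,-4.9,0,0,0,8.54,-4.9,0,0,0,8.54])

```text
time: 1.25
eef_pos: [0.1019, -0.4259, 0.3081]
tcp_rot: [0.789, -0.614, -0.001, -0.0]
contact_force: [0.3, 1.3, 1.1]
opening: 0.997
```

Emit:
send_rows(motion=[-1.5,-4.7,0,0,8.54,-1.5,-4.7,0,0,8.54,-1.5,-4.7,0,0,8.54,-1.5,-4.7,0,0,8.54,-1.5,-4.7,0,0,8.54,-1.5,-4.7,0,0,8.54,-1.5,-4.7,0,0,8.54,-1.5,-4.7,0,0,8.54,-1.5,-4.7,0,-0.1,8.54,-1.5,-2.7,0,-0.1,8.54])

```text
time: 2.25
eef_pos: [0.5046, -0.1633, 0.3111]
tcp_rot: [0.843, -0.537, 0.006, 0.004]
contact_force: [0.2, -1.1, -0.5]
opening: 1.001
```

Run:
```python
from h import *
e,r,s=pose();print(e,r.as_matrix().round(3),s['time'])
im,d,P,T,p=shot('wrist','w1.png');np.savez('w1.npz',im=im,d=d,P=P,T=T)
m=(P[...,2]>.0655)&(P[...,2]<.077)&(P[...,0]>.45)&(P[...,0]<.56)&(P[...,1]>-.25)&(P[...,1]<-.13)
print(m.sum(),cv2.minAreaRect((P[m][:,:2]*1000).astype(np.float32)))
m=(P[...,2]>.085)&(P[...,2]<.18);print(m.sum(),P[m].min(0),P[m].max(0))
```

```text
[ 0.50458463 -0.16327499  0.31112936] [[ 0.422 -0.906  0.006]
 [-0.906 -0.423 -0.013]
 [ 0.015 -0.    -1.   ]] 2.25
542 ((499.3204650878906, -170.9031524658203), (18.3349609375, 33.00141525268555), 25.036396026611328)
4947 [ 0.40670865 -0.18881272  0.11039969] [ 0.61674323 -0.02975744  0.133825  ]
```

View pics/w1.png

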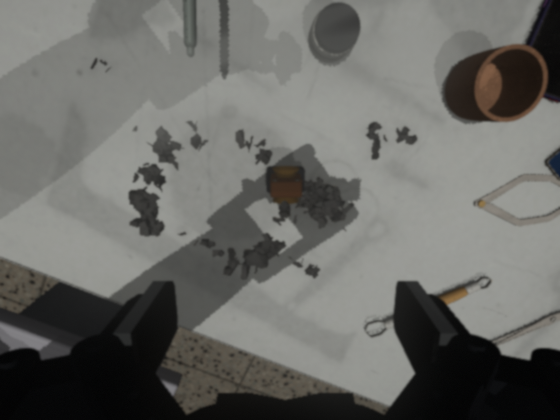

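Emit:
send_rows(motion=[0.5,0.9,4,0,8.54,0,0,4,0,8.54,0,0,4,0,8.54,0,0,2,0,8.54,0,0,0,0,8.54])

```text
time: 2.8
eef_pos: [0.505, -0.1683, 0.1701]
tcp_rot: [0.847, -0.532, 0.01, 0.002]
contact_force: [-0.2, 1.4, 0.8]
opening: 1.002
```

Run:
```python
from h import *
e,r,s=pose();print(e,r.as_matrix().round(3),s['time'],s['contact_force'])
im,d,P,T,p=shot('wrist','w2.png');np.savez('w2.npz',im=im,d=d,P=P,T=T)
m=(P[...,2]>.0655)&(P[...,2]<.077)&(P[...,0]>.45)&(P[...,0]<.56)&(P[...,1]>-.25)&(P[...,1]<-.13)
print(m.sum(),cv2.minAreaRect((P[m][:,:2]*1000).astype(np.float32)))
```

```text
[ 0.50496241 -0.1683414   0.17006957] [[ 0.434 -0.901  0.015]
 [-0.901 -0.434 -0.014]
 [ 0.019 -0.008 -1.   ]] 2.8 [-0.16251069  1.36778667  0.80173556]
1249 ((499.386962890625, -170.82681274414062), (18.678178787231445, 33.589935302734375), 25.222272872924805)
```

View pics/w2.png

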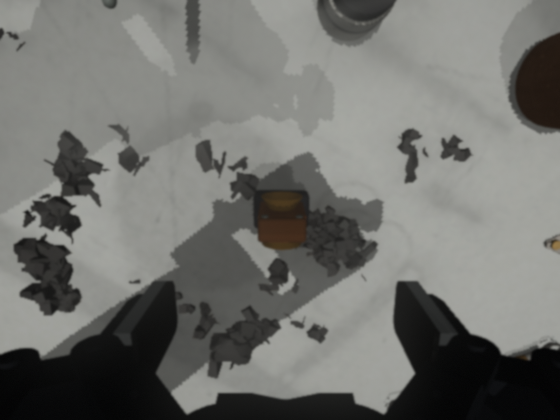

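Run:
```python
from h import *
z=np.load('w2.npz');P=z['P']
m=(P[...,2]>.085)&(P[...,2]<.16)&(np.hypot(P[...,0]-.499,P[...,1]+.171)<.07)
k,l,st,c=cv2.connectedComponentsWithStats(m.astype(np.uint8))
e,r,s=pose()
for i in range(1,k):
    if st[i,4]>15:
        q=P[l==i];t=(q-e)@r.as_matrix();print(st[i],q.min(0).round(3),q.max(0).round(3),'tool',t.min(0).round(3),t.max(0).round(3))
print((np.array([.4994,-.1710,.07])-e)@r.as_matrix())
```

```text
[197 151  29  28 366] [ 0.524 -0.121  0.11 ] [ 0.539 -0.108  0.121] tool [-0.046 -0.052  0.05 ] [-0.032 -0.037  0.061]
[227 156  21  16 156] [ 0.532 -0.132  0.115] [ 0.541 -0.123  0.123] tool [-0.031 -0.049  0.049] [-0.02  -0.042  0.056]
[229 172  31  29 580] [ 0.517 -0.141  0.112] [ 0.534 -0.127  0.123] tool [-0.03  -0.041  0.048] [-0.014 -0.026  0.06 ]
[257 258  32  38 607] [ 0.473 -0.18   0.114] [ 0.499 -0.165  0.125] tool [-0.016  0.006  0.046] [0.002 0.033 0.057]
[291 279   8  15  68] [ 0.48  -0.189  0.112] [ 0.489 -0.185  0.116] tool [0.003 0.022 0.056] [0.008 0.032 0.059]
[ 209  305   72   61 2226] [ 0.429 -0.19   0.113] [ 0.463 -0.154  0.132] tool [-0.044  0.038  0.038] [-0.003  0.072  0.058]
[-0.00270305  0.00745331  0.10145405]
```

Emit:
send_rows(motion=[-0.15,0.4,2,0,8.54,-0.12,0.35,3,0,8.54,0,0,3,0,8.54,0,0,2,0,8.54,0,0,0.8,0,8.54,0,0,0,0,8.54])

```text
time: 3.45
eef_pos: [0.5089, -0.177, 0.0747]
tcp_rot: [0.846, -0.532, 0.024, 0.001]
contact_force: [-0.5, -0.7, 0.7]
opening: 1.005
```

```bash
cat > st.py <<'E'
from h import *
e,r,s=pose();print(e.round(4),r.as_matrix().round(3).tolist(),'ang',np.arctan2(r.as_matrix()[1,0],r.as_matrix()[0,0]).round(4),s['time'],s['contact_force'].round(2),s['wrist_torque'].round(2),s['opening'])
E
python3 st.py; python3 -c "
from h import *
e,r,s=pose();print((np.array([.4994,-.1710,.055])-e)@r.as_matrix())"
```

```text
[ 0.5089 -0.177   0.0747] [[0.433, -0.901, 0.039], [-0.9, -0.434, -0.027], [0.041, -0.023, -0.999]] ang -1.1226 3.45 [-0.53 -0.71  0.74] [ 0.03  0.04 -0.04] 1.0045546115047947
[-0.01037096  0.00638617  0.01917844]
```

Emit:
send_rows(motion=[0,0,-5,0,8.54,0,0,-5,0,8.54,0,0,0,0,8.54])

```text
time: 3.75
eef_pos: [0.5065, -0.1752, 0.1812]
tcp_rot: [0.846, -0.532, 0.025, 0.001]
contact_force: [0.9, -0.6, 0.0]
opening: 0.997
```

```bash
python3 st.py
```

```text
[ 0.5065 -0.1752  0.1812] [[0.433, -0.901, 0.041], [-0.9, -0.434, -0.029], [0.044, -0.025, -0.999]] ang -1.1229 3.75 [ 0.86 -0.63  0.  ] [-0.01  0.06 -0.02] 0.9966362901351714
```

Emit:
send_rows(motion=[0,0,0,0,8.54,0,0,0,0,8.54,0,0,0,0,8.54])

```text
time: 4.05
eef_pos: [0.5081, -0.1761, 0.1857]
tcp_rot: [0.846, -0.532, 0.029, 0.001]
contact_force: [-0.1, 0.3, 0.3]
opening: 1.0
```

```bash
python3 st.py
```

```text
[ 0.5081 -0.1761  0.1857] [[0.432, -0.9, 0.048], [-0.9, -0.434, -0.033], [0.05, -0.029, -0.998]] ang -1.123 4.05 [-0.09  0.25  0.32] [-0.01 -0.01  0.01] 0.9996667979778535
```

Emit:
send_rows(motion=[0,0,0.5,0,8.54,0,0,0.5,0,8.54,0,0,0.5,0,8.54,0,0,0.5,0,8.54])

```text
time: 4.45
eef_pos: [0.5076, -0.176, 0.161]
tcp_rot: [0.846, -0.532, 0.026, 0.001]
contact_force: [0.8, 0.4, 1.1]
opening: 1.001
```

```bash
python3 st.py
```

```text
[ 0.5076 -0.176   0.161 ] [[0.433, -0.901, 0.043], [-0.9, -0.434, -0.03], [0.046, -0.026, -0.999]] ang -1.123 4.45 [0.76 0.37 1.07] [-0.04  0.02 -0.01] 1.00121981948745
```

Emit:
send_rows(motion=[0,0,-0.5,0,8.54,0,0,-0.5,0,8.54,0,0,-0.5,0,8.54,0,0,-0.5,0,8.54])

```text
time: 4.85
eef_pos: [0.5055, -0.1747, 0.1795]
tcp_rot: [0.846, -0.532, 0.023, 0.001]
contact_force: [0.2, 0.1, -0.6]
opening: 1.0
```

```bash
python3 st.py
```

```text
[ 0.5055 -0.1747  0.1795] [[0.433, -0.901, 0.038], [-0.901, -0.434, -0.027], [0.041, -0.023, -0.999]] ang -1.1229 4.85 [ 0.19  0.11 -0.62] [ 0.04 -0.    0.01] 1.0002999378594937
```

Emit:
send_rows(motion=[0,0,2,0,8.54,0,0,1.5,0,8.54,0,0,1,0,8.54,0,0,0.5,0,8.54,0,0,0.2,0,8.54,0,0,0,0,8.54])

```text
time: 5.45
eef_pos: [0.5101, -0.1775, 0.13]
tcp_rot: [0.846, -0.532, 0.027, 0.001]
contact_force: [-0.2, 0.0, 0.1]
opening: 1.002
```

```bash
python3 st.py
```

```text
[ 0.5101 -0.1775  0.13  ] [[0.433, -0.9, 0.045], [-0.9, -0.434, -0.031], [0.048, -0.027, -0.998]] ang -1.1229 5.45 [-0.18  0.03  0.07] [0.01 0.06 0.03] 1.0016066488279247
```

Emit:
send_rows(motion=[0,0,-2,0,8.54,0,0,-1.5,0,8.54,0,0,-1,0,8.54,0,0,-0.5,0,8.54,0,0,-0.2,0,8.54,0,0,0,0,8.54])

```text
time: 6.05
eef_pos: [0.508, -0.176, 0.1847]
tcp_rot: [0.846, -0.532, 0.028, 0.001]
contact_force: [0.2, 0.0, -0.7]
opening: 0.999
```

```bash
python3 st.py
```

```text
[ 0.508  -0.176   0.1847] [[0.432, -0.9, 0.046], [-0.9, -0.434, -0.031], [0.048, -0.028, -0.998]] ang -1.123 6.05 [ 0.16  0.03 -0.72] [0.04 0.02 0.04] 0.9991481088054371
```

Emit:
send_rows(motion=[0,0.5,0,0,8.54,0,0.5,0,0,8.54,0,0.5,0,0,8.54,0,0.5,0,0,8.54])

```text
time: 6.45
eef_pos: [0.4878, -0.1846, 0.1819]
tcp_rot: [0.847, -0.532, 0.026, 0.001]
contact_force: [-0.5, 0.4, -0.4]
opening: 1.004
```

```bash
python3 st.py
```

```text
[ 0.4878 -0.1846  0.1819] [[0.433, -0.9, 0.042], [-0.9, -0.435, -0.03], [0.045, -0.025, -0.999]] ang -1.1222 6.45 [-0.54  0.37 -0.41] [ 0.01  0.06 -0.01] 1.0035009954099225
```

Emit:
send_rows(motion=[0,0,0.5,0,8.54,0,0,0.5,0,8.54,0,0,0.5,0,8.54,0,0,0.5,0,8.54,0,0,0.5,0,8.54,0,0,0.5,0,8.54,0,0,0.5,0,8.54,0,0,0.5,0,8.54])

```text
time: 7.25
eef_pos: [0.4889, -0.1861, 0.138]
tcp_rot: [0.846, -0.532, 0.025, 0.001]
contact_force: [0.2, -0.1, 0.1]
opening: 1.002
```

```bash
python3 st.py
```

```text
[ 0.4889 -0.1861  0.138 ] [[0.432, -0.901, 0.042], [-0.901, -0.434, -0.029], [0.044, -0.025, -0.999]] ang -1.1231 7.25 [ 0.24 -0.14  0.14] [ 0.06  0.02 -0.02] 1.0017141863984618
```

Emit:
send_rows(motion=[0,0,0,0,8.54,0,0,0,0,8.54,0,0,0,0,8.54])

```text
time: 7.55
eef_pos: [0.4885, -0.1858, 0.1369]
tcp_rot: [0.846, -0.532, 0.025, 0.001]
contact_force: [-0.7, 0.1, -0.0]
opening: 1.001
```

```bash
python3 st.py
```

```text
[ 0.4885 -0.1858  0.1369] [[0.433, -0.901, 0.04], [-0.901, -0.434, -0.028], [0.043, -0.024, -0.999]] ang -1.1229 7.55 [-0.67  0.08 -0.02] [ 0.03 -0.   -0.  ] 1.0006468135889215
```

Emit:
send_rows(motion=[0,0,-5,0,8.54,0,0,-4,0,8.54,0,0,-3,0,8.54,0,0,-2,0,8.54,0,0,-1,0,8.54,0,0,-0.5,0,8.54,0,0,-0.2,0,8.54,0,0,0,0,8.54])

```text
time: 8.35
eef_pos: [0.4811, -0.1808, 0.2982]
tcp_rot: [0.846, -0.532, 0.023, 0.001]
contact_force: [-0.7, -0.7, 0.0]
opening: 0.997
```

```bash
python3 st.py
```

```text
[ 0.4811 -0.1808  0.2982] [[0.433, -0.901, 0.038], [-0.901, -0.434, -0.026], [0.04, -0.022, -0.999]] ang -1.123 8.35 [-0.66 -0.67  0.01] [0.06 0.05 0.03] 0.9970281798135898
```

Emit:
send_rows(motion=[0.3,-1,0.5,0,8.54,0,-0.8,1,0,8.54,0,0,1.5,0,8.54,0,0,2,0,8.54,0,0,2,0,8.54,0,0,2,0,8.54,0,0,1.5,0,8.54,0,0,1,0,8.54,0,0,0.5,0,8.54,0,0,0.2,0,8.54,0,0,0,0,8.54])

```text
time: 9.45
eef_pos: [0.5029, -0.1728, 0.1554]
tcp_rot: [0.847, -0.531, 0.012, 0.001]
contact_force: [0.2, -0.6, -0.5]
opening: 1.002
```

```bash
python3 st.py; python3 -c "
from h import *
e,r,s=pose();print((np.array([.4994,-.1710,.055])-e)@r.as_matrix())"
```

```text
[ 0.5029 -0.1728  0.1554] [[0.435, -0.9, 0.019], [-0.9, -0.435, -0.014], [0.021, -0.011, -1.0]] ang -1.1205 9.45 [ 0.21 -0.65 -0.46] [-0.01  0.    0.02] 1.0021498284554617
[-0.00525693  0.00344332  0.10023975]
```

Emit:
send_rows(motion=[-0.2,0.1,0.3,0,8.54,-0.2,0.15,0.7,0,8.54,-0.1,0.1,1.2,0,8.54,0,0,1.5,0,8.54,0,0,1.5,0,8.54,0,0,1.2,0,8.54,0,0,0.8,0,8.54,0,0,0.4,0,8.54,0,0,0.1,0,8.54,0,0,0,0,8.54])

```text
time: 10.45
eef_pos: [0.5002, -0.1718, 0.0756]
tcp_rot: [0.847, -0.531, 0.015, 0.001]
contact_force: [-0.4, -0.5, 0.3]
opening: 0.996
```

```bash
python3 st.py; python3 -c "
from h import *
e,r,s=pose();print((np.array([.4994,-.1710,.055])-e)@r.as_matrix())"
```

```text
[ 0.5002 -0.1718  0.0756] [[0.435, -0.9, 0.025], [-0.9, -0.435, -0.018], [0.027, -0.015, -1.0]] ang -1.121 10.45 [-0.44 -0.53  0.29] [-0.01  0.    0.01] 0.996470995246824
[-0.00166279  0.00069653  0.02057037]
```

Emit:
send_rows(motion=[-0.1,0.05,0.3,0,8.54,-0.05,0.05,0.6,0,8.54,0,0,0.6,0,8.54,0,0,0.6,0,8.54,0,0,0.4,0,8.54])

```text
time: 10.95
eef_pos: [0.5009, -0.1722, 0.051]
tcp_rot: [0.847, -0.531, 0.018, 0.001]
contact_force: [-0.4, -0.1, -0.4]
opening: 0.998
```

```bash
python3 st.py; python3 -c "
from h import *
e,r,s=pose();print((np.array([.4994,-.1710,.055])-e)@r.as_matrix())"
```

```text
[ 0.5009 -0.1722  0.051 ] [[0.435, -0.9, 0.029], [-0.9, -0.435, -0.02], [0.031, -0.018, -0.999]] ang -1.1209 10.95 [-0.43 -0.11 -0.38] [ 0.06 -0.01  0.02] 0.9984917182616042
[-0.00156139  0.00074111 -0.00406716]
```

Emit:
send_rows(motion=[-0.1,0.05,0.5,0,8.54,-0.1,0.05,0.5,0,8.54,0,0,0.4,0,8.54,0,0,0.2,0,8.54,0,0,0,0,8.54])

```text
time: 11.45
eef_pos: [0.4987, -0.1706, 0.0322]
tcp_rot: [0.847, -0.531, 0.017, 0.001]
contact_force: [0.5, 0.4, -0.4]
opening: 0.999
```

```bash
python3 st.py; python3 -c "
from h import *
e,r,s=pose();print((np.array([.4994,-.1710,.055])-e)@r.as_matrix())
shot('wrist','w3.png')"
```

```text
[ 0.4987 -0.1706  0.0322] [[0.435, -0.9, 0.027], [-0.9, -0.435, -0.019], [0.029, -0.017, -0.999]] ang -1.1209 11.45 [ 0.54  0.38 -0.38] [-0.06  0.02 -0.04] 0.9987988056539615
[ 0.00126606 -0.0008065  -0.0227723 ]
```

View pics/w3.png

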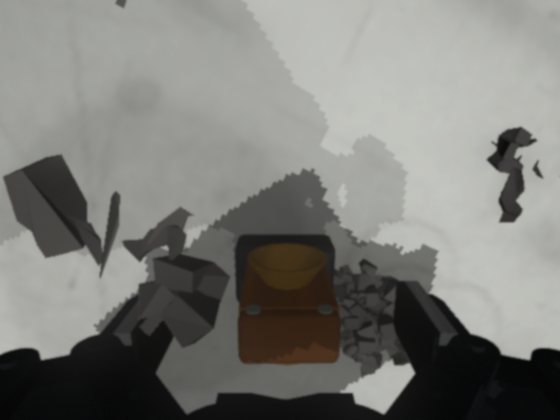

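Emit:
send_rows(motion=[0,0,0,0,5,0,0,0,0,3.6,0,0,0,0,2.5,0,0,0,0,2.5,0,0,0,0,2.5,0,0,0,0,2.5], grip_force=30)

```text
time: 12.1
eef_pos: [0.4995, -0.1709, 0.0336]
tcp_rot: [0.847, -0.531, 0.017, 0.0]
contact_force: [1.2, -0.2, -0.4]
opening: 0.395
```

```bash
python3 st.py
```

```text
[ 0.4995 -0.1709  0.0336] [[0.435, -0.9, 0.029], [-0.9, -0.435, -0.019], [0.03, -0.018, -0.999]] ang -1.1211 12.1 [ 1.18 -0.24 -0.38] [ 0.03 -0.01 -0.02] 0.39480386681428786
```

Emit:
send_rows(motion=[0,0,-0.4,0,2.5,0,0,-0.8,0,2.5,0,0,-1.2,0,2.5,0,0,-1.5,0,2.5,0,0,-1.5,0,2.5,0,0,-1.5,0,2.5,0,0,-1.2,0,2.5,0,0,-0.8,0,2.5,0,0,-0.4,0,2.5,0,0,-0.1,0,2.5])

```text
time: 13.1
eef_pos: [0.4953, -0.1683, 0.1347]
tcp_rot: [0.847, -0.531, 0.017, 0.001]
contact_force: [0.3, 0.1, -2.4]
opening: 0.389
```

```bash
python3 st.py
python3 - <<'E'
from h import *
im,d,P,T,p=shot('wrist','w4.png');np.savez('w4.npz',im=im,d=d,P=P,T=T)
def line(q):
    c=q.mean(0);u,s,v=np.linalg.svd(q-c);return c,v[0]
psi=np.radians(18.8)
for n in ['top0','side0','w4','w1']:
    z=np.load(n+'.npz');P=z['P'];im=z['im'].astype(float)
    box=(P[...,2]>.11)&(P[...,2]<.145)&(P[...,1]>-.06)&(P[...,1]<.118)&(P[...,0]>.55)&(P[...,0]<.7)
    q=P[box]; print(n,len(q))
    for nm,m in [('free',(q[:,0]<.625)&(q[:,1]<0)),('inner',(q[:,1]>.03)&(q[:,1]<.105))]:
        f=q[m]
        if len(f)<20: continue
        c,v=line(f); 
        for _ in range(2):
            res=np.linalg.norm(np.cross(f-c,v),axis=1); f=f[res<.008]; c,v=line(f)
        if nm=='free': v=v*np.sign(-v[0])
        else: v=v*np.sign(-v[1])
        t=(f-c)@v
        print(nm,len(f),'c',c.round(4),'v',v.round(4),'ang',np.arctan2(v[1],v[0]).round(4),'end',(c+v*t.max()).round(4))
E
```

```text
[ 0.4953 -0.1683  0.1347] [[0.435, -0.9, 0.028], [-0.9, -0.435, -0.019], [0.029, -0.017, -0.999]] ang -1.1208 13.1 [ 0.31  0.11 -2.44] [ 0.04  0.02 -0.01] 0.38940450999918874
top0 509
free 111 c [ 0.6018 -0.0373  0.1298] v [-0.9227 -0.3855  0.0035] ang -2.7458 end [ 0.5763 -0.048   0.1299]
inner 174 c [0.6604 0.068  0.1282] v [ 0.3172 -0.9483 -0.0036] ang -1.248 end [0.673  0.0305 0.1281]
side0 240
free 77 c [ 0.6014 -0.0406  0.129 ] v [-0.9398 -0.3417  0.0043] ang -2.7929 end [ 0.5779 -0.0491  0.1291]
inner 46 c [0.6593 0.0667 0.1289] v [ 0.315  -0.949   0.0101] ang -1.2503 end [0.6714 0.0302 0.1293]
w4 0
w1 678
free 678 c [ 0.5971 -0.0405  0.1298] v [-0.9335 -0.3585 -0.0126] ang -2.7749 end [ 0.5769 -0.0482  0.1295]
```

View pics/w4.png

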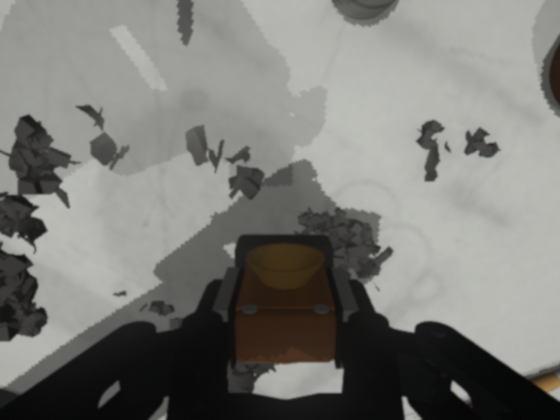

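Emit:
send_rows(motion=[-0.3,-0.3,0,0.02,2.5,-0.6,-0.6,0.2,0.02,2.5,-1,-1,0.2,0.02,2.5,-1.2,-1.2,0.3,0.02,2.5,-1.2,-1.2,0.3,0,2.5,-1.2,-1.2,0.3,0,2.5,-1,-1,0.2,0,2.5,-0.5,-0.8,0.1,0,2.5,-0.2,-0.4,0,0,2.5,-0.1,-0.1,0,0,2.5,0,0,0,0,2.5])

```text
time: 14.25
eef_pos: [0.5386, -0.0654, 0.109]
tcp_rot: [0.822, -0.57, 0.009, 0.002]
contact_force: [-0.2, 0.5, -2.4]
opening: 0.396
```

```bash
cat > st2.py <<'E'
from h import *
import sys
def rep(n=None):
    e,r,s=pose();M=r.as_matrix()
    hole=e+M@np.array([0,0,-.0084])
    psi=.322
    # bend start from inner leg
    print('t',round(s['time'],2),'tcp',e.round(4),'hole',hole.round(4),'yaw',round(np.arctan2(M[1,0],M[0,0])+np.pi/2,4),'tilt',M[:,2].round(3),'F',s['contact_force'].round(2),'M',s['wrist_torque'].round(2),'op',round(s['opening'],3))
    return e,M,hole
if __name__=='__main__': rep()
E
python3 - <<'E'
from st2 import *
e,M,hole=rep()
tgt=np.array([.535,-.0637,.1255]);print('to go tool',((tgt-hole)@M).round(4))
a=shot('top','t5.png');b=shot('side','s5.png');c=shot('wrist','w5.png')
np.savez('t5.npz',im=a[0],d=a[1],P=a[2]);np.savez('s5.npz',im=b[0],d=b[1],P=b[2]);np.savez('w5.npz',im=c[0],d=c[1],P=c[2])
A=a[0][180:260,200:320,::-1].copy();B=b[0][140:250,230:350,::-1].copy()
A=cv2.resize(A,(480,320),interpolation=2);B=cv2.resize(B,(480,440),interpolation=2)
for (im,T,p,ox,oy) in [(A,a[3],a[4],200,180),(B,b[3],b[4],230,140)]:
    for X,col in [(hole,(0,0,255)),([.577,-.048,.1255],(255,0,0)),([.5971,-.0395,.1255],(0,255,0)),(hole+M[:,1]*.019,(255,255,0)),(hole-M[:,1]*.019,(255,255,0))]:
        u=proj(X,T,p);cv2.circle(im,(int((u[0]-ox+.5)*4),int((u[1]-oy+.5)*4)),3,col,-1)
cv2.imwrite('pics/a5.png',A);cv2.imwrite('pics/b5.png',B)
E
```

```text
t 14.25 tcp [ 0.5386 -0.0654  0.109 ] hole [ 0.5385 -0.0653  0.1174] yaw 0.3581 tilt [ 0.013 -0.013 -1.   ] F [-0.16  0.54 -2.35] M [ 0.04 -0.01 -0.  ] op 0.396
to go tool [-0.0026  0.0027 -0.0082]
```

View pics/a5.png

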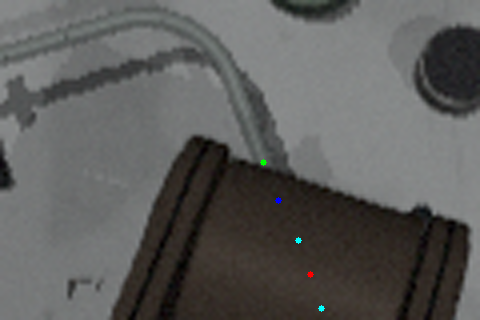

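View pics/b5.png

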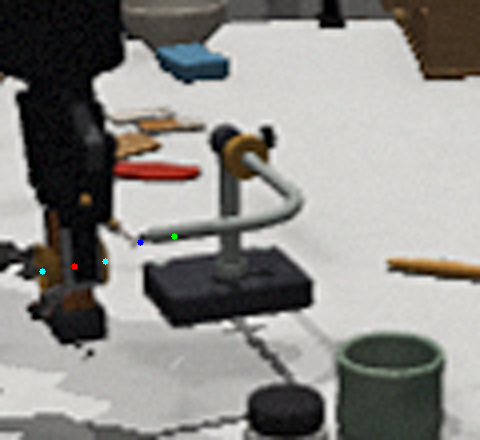

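View pics/w5.png

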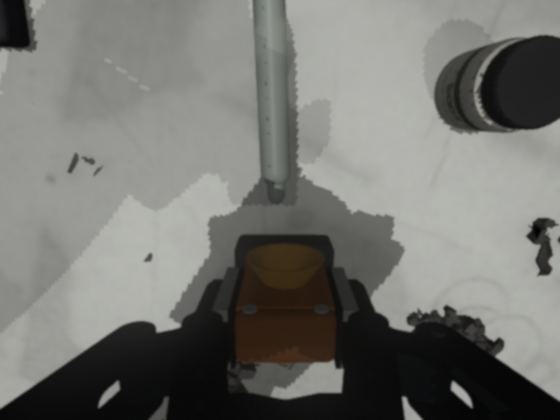

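```bash
cat > rod.py <<'E'
from st2 import *
def rodfit(im,d,p,mount,rows=(5,180),cols=(225,310)):
    """edge-based: returns axis points in tool coords using depth of ridge + edges"""
    out=[]
    mt=np.array(p['mount'])
    for v in range(rows[0],rows[1],3):
        row=d[v,cols[0]:cols[1]]
        ok=(row>0)
        base=np.median(row[ok])
        near=np.percentile(row[ok],8)
        # rod pixels are nearest ones
        m=ok&(row<near+.012)
        u=np.where(m)[0]
        if len(u)<5: continue
        # central run
        uu=np.median(u); u=u[np.abs(u-uu)<25]
        ua,ub=u.min(),u.max()+1
        uc=(ua+ub)/2-.5+cols[0]; w=ub-ua
        dep=np.median(row[u[np.abs(u+cols[0]-uc)<w*.2]])
        ray=np.array([(uc-p['cx'])/p['fx'],(v-p['cy'])/p['fy'],1.])
        # axis lies ~5mm beyond surface along ray (unit)
        X=ray*dep; n=ray/np.linalg.norm(ray)
        X=X+n*.005
        out.append(np.r_[mt[:3,:3]@X+mt[:3,3],w*dep/p['fx'],v,uc])
    return np.array(out)
def fit(o):
    q=o[:,:3];c=np.median(q,0)
    k=np.ones(len(q),bool)
    for _ in range(3):
        A=np.c_[np.ones(k.sum()),q[k,1]]
        cx=np.linalg.lstsq(A,q[k,0],rcond=None)[0];cz=np.linalg.lstsq(A,q[k,2],rcond=None)[0]
        rx=q[:,0]-cx[0]-cx[1]*q[:,1];rz=q[:,2]-cz[0]-cz[1]*q[:,1]
        k=(abs(rx)<.0025)&(abs(rz)<.003)
    return cx,cz,k.sum()
E
python3 - <<'E'
from rod import *
z=np.load('w5.npz');p=cams.camera_params('wrist')
o=rodfit(z['im'],z['d'],p,None)
print(o[::6].round(4))
cx,cz,k=fit(o);print('x=a+b*y',cx,'z=',cz,k)
e,M,hole=rep()
v=M@np.array([cx[1],1,cz[1]]);v/=np.linalg.norm(v);print('world dir',v,'yaw',np.arctan2(v[1],v[0])+np.pi)
y=-.06;print('world pt',e+M@np.array([cx[0]+cx[1]*y,y,cz[0]+cz[1]*y]))
E
```

```text
[[-4.700e-03 -1.037e-01 -1.550e-02  9.700e-03  5.000e+00  2.680e+02]
 [-4.500e-03 -9.880e-02 -1.530e-02  9.800e-03  2.300e+01  2.690e+02]
 [-4.400e-03 -9.370e-02 -1.570e-02  9.600e-03  4.100e+01  2.695e+02]
 [-4.100e-03 -8.850e-02 -1.560e-02  9.700e-03  5.900e+01  2.705e+02]
 [-4.000e-03 -8.310e-02 -1.610e-02  9.500e-03  7.700e+01  2.710e+02]
 [-3.700e-03 -7.770e-02 -1.610e-02  9.600e-03  9.500e+01  2.720e+02]
 [-3.800e-03 -7.210e-02 -1.610e-02  9.700e-03  1.130e+02  2.720e+02]
 [-3.500e-03 -6.640e-02 -1.640e-02  9.800e-03  1.310e+02  2.730e+02]
 [-3.400e-03 -6.050e-02 -1.620e-02  9.700e-03  1.490e+02  2.735e+02]
 [-3.300e-03 -5.450e-02 -1.710e-02  9.400e-03  1.670e+02  2.740e+02]]
x=a+b*y [-0.00163066  0.02884911] z= [-0.01791987 -0.02428749] 59
t 14.4 tcp [ 0.5386 -0.0658  0.1093] hole [ 0.5385 -0.0657  0.1177] yaw 0.3575 tilt [ 0.014 -0.013 -1.   ] F [ 0.68  0.51 -2.75] M [-0.    0.03 -0.04] op 0.396
world dir [-0.92627312 -0.3764946   0.01642962] yaw 0.3860644150962891
world pt [ 0.59342027 -0.0414035   0.12618804]
```

Emit:
send_rows(motion=[-0.05,0,-0.2,-0.01,2.5,-0.06,0,-0.4,-0.01,2.5,-0.05,0,-0.2,-0.008,2.5,0,0,-0.05,0,2.5,0,0,0,0,2.5])

```text
time: 14.9
eef_pos: [0.5379, -0.0653, 0.1195]
tcp_rot: [0.83, -0.558, 0.01, 0.002]
contact_force: [0.1, -0.1, -2.5]
opening: 0.394
```

```bash
cat > look.py <<'E'
from rod import *
import sys
e,M,hole=rep()
c=shot('wrist',sys.argv[1]+'.png')
p=cams.camera_params('wrist')
o=rodfit(c[0],c[1],p,None,rows=(5,int(sys.argv[2])))
cx,cz,k=fit(o);print('x=a+b*y',cx.round(4),'z=',cz.round(4),k,len(o))
v=M@np.array([cx[1],1,cz[1]]);v/=np.linalg.norm(v);print('world dir',v.round(4),'yaw',np.arctan2(v[1],v[0])+np.pi)
y=-.06;print('world pt',e+M@np.array([cx[0]+cx[1]*y,y,cz[0]+cz[1]*y]))
for y in (-.02,-.04,-.08): print(y,'err x,z of rod-hole mm',1000*(cx[0]+cx[1]*y),1000*(cz[0]+cz[1]*y+.0084))
E
python3 look.py w6 180
```

```text
t 14.9 tcp [ 0.5379 -0.0653  0.1195] hole [ 0.5378 -0.0652  0.1279] yaw 0.3861 tilt [ 0.015 -0.014 -1.   ] F [ 0.06 -0.07 -2.5 ] M [ 0.03 -0.02  0.03] op 0.394
x=a+b*y [-0.001   0.0024] z= [-0.0072 -0.0208] 59 59
world dir [-0.9255 -0.3785  0.0118] yaw 0.38822808836195843
world pt [ 0.59298432 -0.04153681  0.12595543]
-0.02 err x,z of rod-hole mm -1.0734237654911742 1.6080518169778708
-0.04 err x,z of rod-hole mm -1.1207278847548083 2.0236363411923395
-0.08 err x,z of rod-hole mm -1.2153361232820772 2.8548053896212773
```

Emit:
send_rows(motion=[-0.05,-0.2,0.08,0,2.5,-0.05,-0.4,0.08,0,2.5,0,-0.4,0.04,0,2.5,0,-0.4,0.01,0,2.5,0,-0.2,0,0,2.5,0,0,0,0,2.5])

```text
time: 15.55
eef_pos: [0.5537, -0.0575, 0.1167]
tcp_rot: [0.83, -0.558, 0.01, 0.002]
contact_force: [0.1, -0.8, -2.4]
opening: 0.395
```

```bash
python3 look.py w7 180
```

```text
t 15.55 tcp [ 0.5537 -0.0575  0.1167] hole [ 0.5536 -0.0573  0.1251] yaw 0.3864 tilt [ 0.015 -0.014 -1.   ] F [ 0.12 -0.76 -2.42] M [-0.01  0.1  -0.  ] op 0.395
x=a+b*y [0.0009 0.0107] z= [-0.0101 -0.0257] 59 59
world dir [-0.9222 -0.3864  0.0174] yaw 0.3967703732417185
world pt [ 0.60926644 -0.03494678  0.12578835]
-0.02 err x,z of rod-hole mm 0.6688552041430602 -1.2001011902020366
-0.04 err x,z of rod-hole mm 0.45505552866457794 -0.6855847176604011
-0.08 err x,z of rod-hole mm 0.02745617770761352 0.3434482274228736
```

View pics/w7.png

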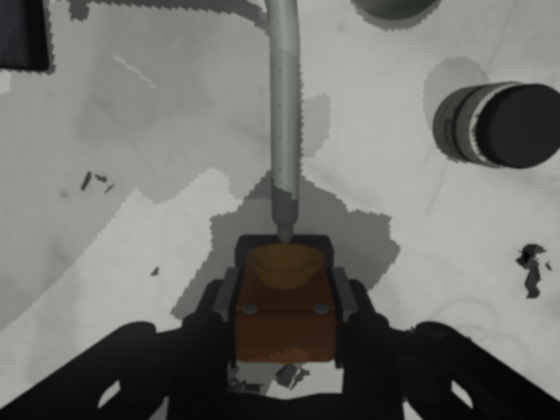

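Emit:
send_rows(motion=[0.02,-0.2,-0.04,0,2.5,0.02,-0.3,-0.03,0,2.5,0,-0.3,0,0,2.5,0,-0.3,0.01,0,2.5,0,-0.2,0,0,2.5])

```text
time: 16.1
eef_pos: [0.5665, -0.0528, 0.1175]
tcp_rot: [0.83, -0.558, 0.01, 0.002]
contact_force: [-0.0, 0.7, -1.2]
opening: 0.397
```

```bash
sed -i 's/rows=(5,/rows=(int(sys.argv[3]) if len(sys.argv)>3 else 5,/' look.py; python3 look.py w8 190 70
```

```text
t 16.1 tcp [ 0.5665 -0.0528  0.1175] hole [ 0.5664 -0.0527  0.1259] yaw 0.3858 tilt [ 0.014 -0.014 -1.   ] F [-0.01  0.74 -1.23] M [-0.01 -0.08 -0.01] op 0.397
x=a+b*y [-0.      0.0056] z= [-0.0093 -0.0297] 40 40
world dir [-0.9243 -0.3811  0.0215] yaw 0.3910421433747864
world pt [ 0.62184817 -0.02975318  0.1255218 ]
-0.02 err x,z of rod-hole mm -0.13223934068953044 -0.35631214069970113
-0.04 err x,z of rod-hole mm -0.24447872775818544 0.23712152870849698
-0.08 err x,z of rod-hole mm -0.46895750189549534 1.4239888675248897
```

View pics/w8.png

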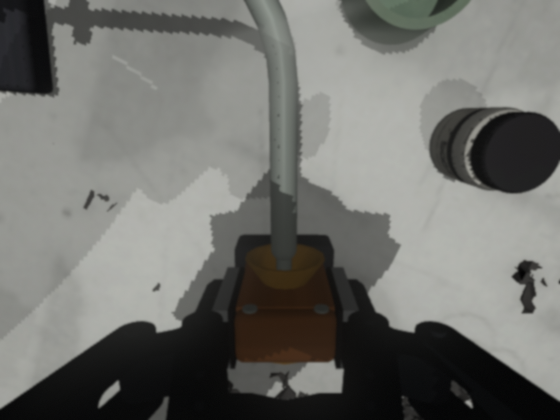

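```bash
cat > nxt.py <<'E'
from st2 import *
import sys
psi=.322; phi=.388; R0=.0495
B=np.array([.6681,.0435]); d=np.array([np.cos(phi),np.sin(phi)]); n=np.array([-d[1],d[0]])
C=B-.05*d; E=C-.05*n
yd=np.array([-np.sin(psi),np.cos(psi)])
L=.05*np.pi/2
def path(s): # s=0 at E, negative free leg
    if s<0: p=E+d*s; a=phi; z=.1255-(s)*.0145
    elif s<L:
        t=s/.05; 
        p=C+R0*(np.sin(t)*d-np.cos(t)*n); a=phi+t; z=.125+.0005*(1-t/1.57)
    else: p=B+yd*(s-L); a=psi+np.pi/2; z=.125
    return np.r_[p,z],a
SS=np.arange(-.09,.145,.0002)
def near(h):
    D=[np.linalg.norm(path(s)[0][:2]-h[:2]) for s in SS];return SS[int(np.argmin(D))]
def sm_ang(s): # smooth angle over throat +-9mm
    return np.mean([path(s+x)[1] for x in np.linspace(-.009,.009,7)])
if __name__=='__main__':
    ds=float(sys.argv[1])/1000; N=int(sys.argv[2])
    e,M,h=rep(); s=near(h); p,_=path(s)
    yaw=np.arctan2(M[1,0],M[0,0])+np.pi/2
    g=np.array([np.cos(psi),np.sin(psi)]);o=B+.125*yd; q=h[:2]-o
    print('s mm',round(s*1000,1),'gauge xy',(q@g).round(4),(q@yd).round(4),'hole-path tool mm',((h-p)@M*1000).round(2),'yaw err',round(yaw-sm_ang(s),4))
    cur=h.copy(); cy=yaw
    for i in range(1,N+1):
        sp=s+ds*i; p,_=path(sp);a=sm_ang(sp)
        t=np.r_[(p-cur)]
        # tool axes at yaw cy (rotate M about world z)
        Mz=R.from_euler('z',cy-yaw).as_matrix()@M
        print((Mz.T@t*100).round(3),'spin',round(-(a-cy),4), 's',round(sp*1000,1))
        cur=p;cy=a
E
python3 nxt.py 4 6
```

```text
t 16.15 tcp [ 0.5667 -0.0527  0.1175] hole [ 0.5666 -0.0526  0.1259] yaw 0.386 tilt [ 0.015 -0.014 -1.   ] F [-1.06  0.24 -2.37] M [ 0.01  0.02 -0.05] op 0.395
s mm -80.4 gauge xy -0.1267 -0.184 hole-path tool mm [ 0.52 -0.09  0.78] yaw err -0.002
[-0.053 -0.391 -0.069] spin -0.002 s -76.4
[-0.    -0.4    0.009] spin -0.0 s -72.4
[-0.    -0.4    0.009] spin -0.0 s -68.4
[-0.    -0.4    0.009] spin -0.0 s -64.4
[-0.    -0.4    0.009] spin -0.0 s -60.4
[-0.    -0.4    0.009] spin -0.0 s -56.4
```

Emit:
send_rows(motion=[-0.02,-0.3,-0.03,0,2.5,0,-0.4,0,0,2.5,0,-0.4,0,0,2.5,0,-0.3,0.01,0,2.5])

```text
time: 16.55
eef_pos: [0.5805, -0.0468, 0.1178]
tcp_rot: [0.83, -0.558, 0.01, 0.002]
contact_force: [-0.3, -0.2, -1.8]
opening: 0.395
```

```bash
python3 nxt.py 4 4
```

```text
t 16.55 tcp [ 0.5805 -0.0468  0.1178] hole [ 0.5804 -0.0467  0.1262] yaw 0.3858 tilt [ 0.015 -0.014 -1.   ] F [-0.31 -0.21 -1.78] M [ 0.01 -0.01 -0.05] op 0.395
s mm -65.4 gauge xy -0.1118 -0.1828 hole-path tool mm [ 0.3  -0.07  0.26] yaw err -0.0022
[-0.031 -0.393 -0.017] spin -0.0022 s -61.4
[-0.    -0.4    0.009] spin -0.0 s -57.4
[-0.    -0.4    0.009] spin -0.0 s -53.4
[-0.    -0.4    0.009] spin -0.0 s -49.4
```

Emit:
send_rows(motion=[-0.01,-0.3,0,0,2.5,0,-0.3,0,0,2.5,0,-0.3,0.01,0,2.5,0,-0.2,0,0,2.5])

```text
time: 16.95
eef_pos: [0.5917, -0.0421, 0.1176]
tcp_rot: [0.83, -0.558, 0.01, 0.002]
contact_force: [-1.2, 0.3, -2.0]
opening: 0.396
```

```bash
python3 nxt.py 4 4; python3 look.py w9 200 120
```

```text
t 16.95 tcp [ 0.5917 -0.0421  0.1176] hole [ 0.5916 -0.0419  0.126 ] yaw 0.386 tilt [ 0.014 -0.014 -1.   ] F [-1.19  0.32 -2.03] M [ 0.01 -0.03  0.03] op 0.396
s mm -53.2 gauge xy -0.0996 -0.1818 hole-path tool mm [ 0.15 -0.07  0.25] yaw err -0.002
[-0.016 -0.393 -0.016] spin -0.002 s -49.2
[-0.    -0.4    0.009] spin -0.0 s -45.2
[-0.    -0.4    0.009] spin -0.0 s -41.2
[-0.    -0.4    0.009] spin -0.0 s -37.2
t 16.95 tcp [ 0.5917 -0.0421  0.1176] hole [ 0.5916 -0.0419  0.126 ] yaw 0.386 tilt [ 0.014 -0.014 -1.   ] F [-1.19  0.32 -2.03] M [ 0.01 -0.03  0.03] op 0.396
x=a+b*y [0.004  0.0813] z= [-0.0085 -0.0267] 27 27
world dir [-0.8929 -0.4499  0.0197] yaw 0.4667532683113671
world pt [ 0.64690006 -0.01859628  0.1249671 ]
-0.02 err x,z of rod-hole mm 2.4179190976369545 0.47946291937402824
-0.04 err x,z of rod-hole mm 0.7927019504612017 1.0131919503274385
-0.08 err x,z of rod-hole mm -2.4577323438903043 2.080650012234261
```

View pics/w9.png

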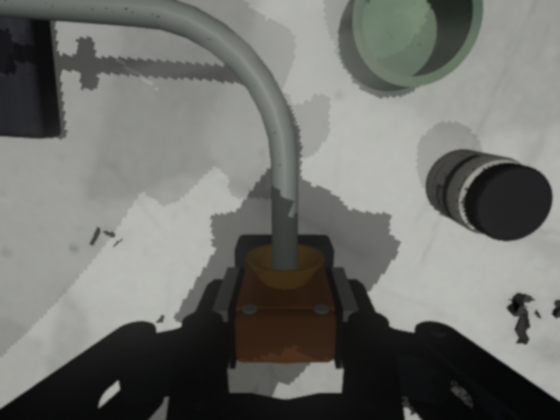

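Run:
```python
from nxt import *
R_0=.05
e,M,h=rep()
T,p=camT('wrist')
im=cv2.imread('pics/w9.png')
for s in np.arange(-.035,.12,.005):
    if 0<=s<L:
        t=s/.05; P=np.r_[C+.05*(np.sin(t)*d-np.cos(t)*n),.125]
    else: P=path(s)[0]
    u=proj(P,T,p); 
    if 0<=u[0]<560 and 0<=u[1]<420: cv2.circle(im,(int(u[0]),int(u[1])),2,(0,0,255),-1)
cv2.imwrite('pics/o9.png',im[:300])
```

```text
t 17.0 tcp [ 0.592  -0.042   0.1177] hole [ 0.5919 -0.0419  0.1261] yaw 0.3861 tilt [ 0.015 -0.013 -1.   ] F [ 0.84  0.03 -2.36] M [ 0.01 -0.02 -0.04] op 0.397
```

View pics/o9.png

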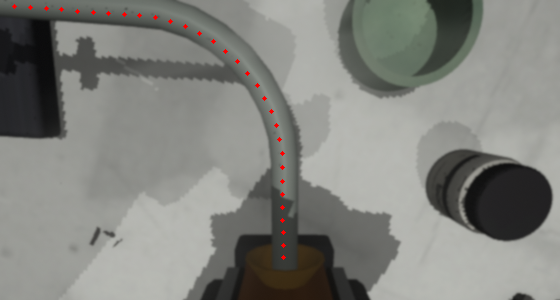

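```bash
cat > fitarm.py <<'E'
from nxt import *
from scipy.optimize import least_squares
def planar(im_d,T,p,z0=.125):
    d_=im_d; v,u=np.mgrid[:420,:560]
    rc=np.stack([(u-p['cx'])/p['fx'],(v-p['cy'])/p['fy'],np.ones_like(u,float)],-1)
    P=(rc*d_[...,None])@T[:3,:3].T+T[:3,3]
    rw=rc@T[:3,:3].T; k=(z0-T[2,3])/rw[...,2]
    Q=T[:3,3]+rw*k[...,None]
    m=(d_>0)&(P[...,2]>.115)&(P[...,2]<.14)
    return Q[m][:,:2],m
def resid(x,q):
    Bx,By,ph,ps=x
    b=np.array([Bx,By]);dd=np.array([np.cos(ph),np.sin(ph)]);nn=np.array([-dd[1],dd[0]])
    y=np.array([-np.sin(ps),np.cos(ps)]);c=b-.05*dd
    r=np.empty(len(q))
    w=q-c; a=w@dd; bb=w@nn
    free=a<0; arc=(~free)&(bb<0); inn=(~free)&(bb>=0)
    r[free]=-(bb[free]+.05); r[arc]=np.hypot(a,bb)[arc]-.05
    xx=np.array([y[1],-y[0]]); r[inn]=(q[inn]-b)@xx
    return r
E
python3 - <<'E'
from fitarm import *
e,M,h=rep();T,p=camT('wrist');im,dd,*_=shot('wrist','w10.png')
q,m=planar(dd,T,p)
x0=np.array([B[0],B[1],phi,psi])
r=resid(x0,q);k=abs(r)<.009
# exclude block
k&=((q-E)@d>-.03)&((q-B)@yd<.06)
print(len(q),k.sum(),r[k].mean())
x=least_squares(resid,x0,args=(q[k],)).x;print(x.round(4)); rr=resid(x,q[k]);print(np.percentile(rr,[2,50,98]))
for lab,pp in [('free',((q[k]-E)@d<0)),('inner',((q[k]-B)@n>0))]: print(lab,pp.sum(),resid(x0,q[k])[pp].mean())
E
```

```text
t 17.0 tcp [ 0.592  -0.042   0.1177] hole [ 0.5919 -0.0419  0.1261] yaw 0.3861 tilt [ 0.015 -0.013 -1.   ] F [ 0.84  0.03 -2.36] M [ 0.01 -0.02 -0.04] op 0.397
17471 12233 0.000666058533356733
[0.6697 0.0424 0.3684 0.3789]
[-4.78500914e-03  2.25729788e-05  4.64535478e-03]
free 2040 0.0003009388630757684
inner 2929 -0.00019110812603241237
```

Run:
```python
from fitarm import *
e,M,h=rep();T,p=camT('wrist');im,dd,*_=shot('wrist')
q,m=planar(dd,T,p)
x0=np.array([B[0],B[1],phi,psi])
r=resid(x0,q);k=abs(r)<.009
k&=((q-E)@d>-.03)&((q-B)@yd<.075)
q=q[k]
for ph in (.37,.38,.39):
  for ps in (.32,.33):
    f=lambda b:resid(np.r_[b,ph,ps],q)
    o=least_squares(f,B);b=o.x;dd_=np.array([np.cos(ph),np.sin(ph)]);nn=np.array([-dd_[1],dd_[0]])
    w=q-(b-.05*dd_);a=w@dd_;bb=w@nn;rr=o.fun
    al=np.arctan2(a,-bb)
    print(ph,ps,b.round(4),(o.cost*2/len(q))**.5,'free',rr[a<0].mean().round(5),'arc',[rr[(a>0)&(bb<0)&(al>i)&(al<i+.4)].mean().round(5) for i in (0,.4,.8,1.2)],'inn',[rr[(bb>i)&(bb<i+.015)&(a>0)].mean().round(5) for i in (0,.015,.03,.045)])
# top camera fit
for nme in ['top','side']:
    Z=np.load(nme+'0.npz');T2,p2=camT(nme)
    q2,m2=planar(Z['d'],T2,p2)
    r=resid(x0,q2);kk=(abs(r)<.009)&((q2-E)@d>-.055)&((q2-B)@yd<.068);q2=q2[kk]
    o=least_squares(resid,x0,args=(q2,));print(nme,len(q2),o.x.round(4),(o.cost*2/len(q2))**.5)
```

```text
t 17.05 tcp [ 0.5918 -0.0421  0.1177] hole [ 0.5916 -0.042   0.1261] yaw 0.3861 tilt [ 0.015 -0.014 -1.   ] F [-0.4   0.26 -1.15] M [-0.05  0.01  0.03] op 0.397
0.37 0.32 [0.6691 0.042 ] 0.0027209729171940953 free -0.00032 arc [np.float64(-0.00032), np.float64(0.0002), np.float64(0.00069), np.float64(0.00059)] inn [np.float64(-0.00032), np.float64(-0.00086), np.float64(-0.00139), np.float64(nan)]
0.37 0.33 [0.6692 0.0421] 0.0027035535383827373 free -0.00028 arc [np.float64(-0.00032), np.float64(0.00018), np.float64(0.00062), np.float64(0.00049)] inn [np.float64(-0.00035), np.float64(-0.00073), np.float64(-0.00112), np.float64(nan)]
0.38 0.32 [0.6689 0.0425] 0.0027220489131287323 free -0.00039 arc [np.float64(-0.00026), np.float64(0.00026), np.float64(0.0007), np.float64(0.00054)] inn [np.float64(-0.00035), np.float64(-0.00089), np.float64(-0.00141), np.float64(nan)]
0.38 0.33 [0.669  0.0426] 0.0027048927172306147 free -0.00036 arc [np.float64(-0.00024), np.float64(0.00023), np.float64(0.00064), np.float64(0.00045)] inn [np.float64(-0.00037), np.float64(-0.00076), np.float64(-0.00115), np.float64(nan)]
0.39 0.32 [0.6687 0.0431] 0.0027239561219186 free -0.00047 arc [np.float64(-0.00018), np.float64(0.0003), np.float64(0.00073), np.float64(0.00048)] inn [np.float64(-0.00038), np.float64(-0.00091), np.float64(-0.00142), np.float64(nan)]
0.39 0.33 [0.6688 0.0431] 0.0027071201511406915 free -0.00043 arc [np.float64(-0.00017), np.float64(0.00029), np.float64(0.00066), np.float64(0.00039)] inn [np.float64(-0.0004), np.float64(-0.00078), np.float64(-0.00116), np.float64(nan)]
top 447 [0.6692 0.0437 0.383  0.32  ] 0.002920122957343814
side 149 [0.6694 0.0444 0.3799 0.3344] 0.004615252179633556<stdin>:14: RuntimeWarning: Mean of empty slice.
  ret = ret.dtype.type(ret / rcount)
```

```bash
sed -i 's/psi=.322; phi=.388/psi=.326; phi=.384/; s/B=np.array(\[.6681,.0435\])/B=np.array([.6688,.0428])/' nxt.py; python3 nxt.py 4 3
```

```text
t 17.1 tcp [ 0.5915 -0.0421  0.1176] hole [ 0.5914 -0.042   0.126 ] yaw 0.386 tilt [ 0.014 -0.014 -1.   ] F [ 0.75  0.09 -1.31] M [-0.05  0.02  0.  ] op 0.391
s mm -53.6 gauge xy -0.1005 -0.1806 hole-path tool mm [-0.34 -0.07  0.23] yaw err 0.002
[ 0.034 -0.392 -0.014] spin 0.002 s -49.6
[-0.    -0.4    0.009] spin -0.0 s -45.6
[-0.    -0.4    0.009] spin -0.0 s -41.6
```

Emit:
send_rows(motion=[0,-0.3,0,0,2.5,0,-0.4,0,0,2.5,0,-0.4,0,0,2.5,0,-0.4,0.01,0,2.5,0,-0.3,0.01,0,2.5])

```text
time: 17.6
eef_pos: [0.6092, -0.035, 0.1175]
tcp_rot: [0.829, -0.558, 0.01, 0.002]
contact_force: [0.6, 0.8, -1.5]
opening: 0.396
```

```bash
python3 nxt.py 4 4
```

```text
t 17.6 tcp [ 0.6092 -0.035   0.1175] hole [ 0.609  -0.0349  0.1259] yaw 0.3856 tilt [ 0.014 -0.013 -1.   ] F [ 0.62  0.76 -1.52] M [ 0.01 -0.03  0.03] op 0.396
s mm -34.6 gauge xy -0.0815 -0.1794 hole-path tool mm [-0.38 -0.1   0.07] yaw err 0.0016
[ 0.038 -0.39   0.002] spin 0.0016 s -30.6
[-0.    -0.4    0.009] spin -0.0 s -26.6
[-0.    -0.4    0.009] spin -0.0 s -22.6
[-0.    -0.4    0.009] spin -0.0 s -18.6
```

Emit:
send_rows(motion=[0.01,-0.3,0,0,2.5,0.01,-0.4,0,0,2.5,0,-0.4,0,0,2.5,0,-0.4,0,0,2.5,0,-0.3,0.01,0,2.5])

```text
time: 18.1
eef_pos: [0.6276, -0.0277, 0.1175]
tcp_rot: [0.83, -0.558, 0.01, 0.002]
contact_force: [-0.5, -0.5, -1.4]
opening: 0.398
```

```bash
python3 nxt.py 4 6
```

```text
t 18.1 tcp [ 0.6276 -0.0277  0.1175] hole [ 0.6275 -0.0276  0.1259] yaw 0.3857 tilt [ 0.014 -0.013 -1.   ] F [-0.52 -0.5  -1.38] M [ 0.06 -0.01  0.  ] op 0.398
s mm -14.6 gauge xy -0.0617 -0.1785 hole-path tool mm [-0.21  0.1  -0.18] yaw err 0.0017
[ 0.021 -0.409  0.027] spin 0.0017 s -10.6
[-0.    -0.4    0.009] spin -0.0069 s -6.6
[ 0.003 -0.4    0.009] spin -0.0223 s -2.6
[-0.04  -0.4    0.007] spin -0.0383 s 1.4
[-0.    -0.396  0.006] spin -0.0526 s 5.4
[-0.011 -0.396  0.006] spin -0.068 s 9.4
```

Emit:
send_rows(motion=[0.01,-0.3,0,0,2.5,0,-0.3,0,-0.003,2.5,0,-0.3,0,-0.012,2.5,0,-0.3,0,-0.02,2.5,0,-0.2,0,-0.02,2.5])

```text
time: 18.6
eef_pos: [0.6417, -0.0219, 0.1175]
tcp_rot: [0.846, -0.534, 0.009, 0.002]
contact_force: [-0.3, -0.3, -1.9]
opening: 0.392
```

```bash
python3 nxt.py 3 5
```

```text
t 18.6 tcp [ 0.6417 -0.0219  0.1175] hole [ 0.6416 -0.0218  0.1259] yaw 0.4449 tilt [ 0.014 -0.013 -1.   ] F [-0.31 -0.28 -1.93] M [ 0.02 -0.03  0.03] op 0.392
s mm 0.6 gauge xy -0.0464 -0.1775 hole-path tool mm [ 0.23 -0.   -0.36] yaw err 0.0026
[-0.017 -0.297  0.04 ] spin -0.0334 s 3.6
[-0.002 -0.297  0.004] spin -0.0446 s 6.6
[-0.007 -0.297  0.004] spin -0.0531 s 9.6
[-0.009 -0.297  0.004] spin -0.06 s 12.6
[-0.009 -0.297  0.004] spin -0.06 s 15.6
```

Emit:
send_rows(motion=[-0.01,-0.3,0.01,-0.033,2.5,0,-0.3,0.01,-0.045,2.5,-0.01,-0.3,0,-0.053,2.5,-0.01,-0.2,0,-0.04,2.5])

```text
time: 19.0
eef_pos: [0.6518, -0.016, 0.1172]
tcp_rot: [0.891, -0.455, 0.009, 0.003]
contact_force: [-0.2, 0.4, -2.5]
opening: 0.395
```

```bash
python3 nxt.py 3 5
```

```text
t 19.0 tcp [ 0.6518 -0.016   0.1172] hole [ 0.6517 -0.0159  0.1256] yaw 0.6266 tilt [ 0.013 -0.013 -1.   ] F [-0.23  0.41 -2.49] M [ 0.    0.07 -0.01] op 0.395
s mm 12.4 gauge xy -0.035 -0.1751 hole-path tool mm [ 0.02  0.03 -0.15] yaw err -0.0054
[-0.012 -0.3    0.018] spin -0.0654 s 15.4
[-0.009 -0.297  0.003] spin -0.06 s 18.4
[-0.009 -0.297  0.003] spin -0.06 s 21.4
[-0.009 -0.297  0.003] spin -0.06 s 24.4
[-0.009 -0.297  0.003] spin -0.06 s 27.4
```

Following closely, with little force. Continue.

Emit:
send_rows(motion=[-0.01,-0.3,0.01,-0.063,2.5,-0.01,-0.3,0,-0.06,2.5,-0.01,-0.3,0,-0.06,2.5,-0.01,-0.3,0,-0.06,2.5])

```text
time: 19.4
eef_pos: [0.6607, -0.0073, 0.1167]
tcp_rot: [0.941, -0.337, 0.008, 0.004]
contact_force: [-0.3, -0.7, -2.7]
opening: 0.396
```

```bash
python3 nxt.py 3 5
```

```text
t 19.4 tcp [ 0.6607 -0.0073  0.1167] hole [ 0.6606 -0.0072  0.1251] yaw 0.8834 tilt [ 0.012 -0.013 -1.   ] F [-0.29 -0.67 -2.66] M [-0.01 -0.03  0.04] op 0.396
s mm 25.0 gauge xy -0.0238 -0.1698 hole-path tool mm [-0.18  0.02  0.22] yaw err -0.0006
[ 0.009 -0.299 -0.021] spin -0.0606 s 28.0
[-0.009 -0.297  0.001] spin -0.06 s 31.0
[-0.009 -0.297  0.001] spin -0.06 s 34.0
[-0.009 -0.297  0.001] spin -0.06 s 37.0
[-0.009 -0.297  0.001] spin -0.06 s 40.0
```

Emit:
send_rows(motion=[0,-0.3,-0.02,-0.06,2.5,-0.01,-0.3,0,-0.06,2.5,-0.01,-0.3,0,-0.06,2.5,-0.01,-0.3,0,-0.06,2.5])

```text
time: 19.8
eef_pos: [0.6674, 0.0033, 0.1165]
tcp_rot: [0.977, -0.215, 0.007, 0.005]
contact_force: [-0.6, 0.3, -2.0]
opening: 0.396
```

```bash
python3 nxt.py 3 5
python3 - <<'E'
from h import *
shot('wrist','w11.png')
E
```

```text
t 19.8 tcp [0.6674 0.0033 0.1165] hole [0.6674 0.0034 0.1249] yaw 1.1374 tilt [ 0.011 -0.013 -1.   ] F [-0.64  0.27 -1.95] M [ 0.07  0.06 -0.01] op 0.396
s mm 37.8 gauge xy -0.014 -0.1619 hole-path tool mm [-0.06  0.05  0.33] yaw err -0.0026
[-0.004 -0.302 -0.033] spin -0.0626 s 40.8
[-0.009 -0.297 -0.   ] spin -0.06 s 43.8
[-0.009 -0.297 -0.   ] spin -0.06 s 46.8
[-0.009 -0.297 -0.   ] spin -0.06 s 49.8
[-0.009 -0.297 -0.   ] spin -0.06 s 52.8
```

View pics/w11.png

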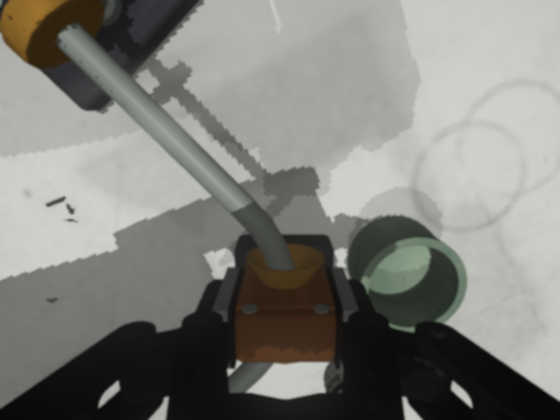

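Run:
```python
from fitarm import *
e,M,h=rep();T,p=camT('wrist');im,dd,*_=shot('wrist')
q,m=planar(dd,T,p)
xx=np.array([yd[1],-yd[0]])
a=(q-B)@yd; r=(q-B)@xx
k=(abs(r)<.009)&(a>0.01)&(a<.07)
for _ in range(3):
    c=np.polyfit(a[k],r[k],1); k=(abs(r-np.polyval(c,a))<.0075)&(a>.01)&(a<.07)
print(k.sum(),'offset at B mm',c[1]*1000,'slope',c[0],'-> psi',psi-c[0])
for i in np.arange(.01,.07,.01):
    kk=k&(a>i)&(a<i+.01);print(i.round(3),r[kk].mean()*1000,np.percentile(r[kk],[2,98])*1000)
```

```text
t 19.85 tcp [0.6676 0.0037 0.1165] hole [0.6675 0.0038 0.1249] yaw 1.1393 tilt [ 0.011 -0.013 -1.   ] F [ 0.74  0.34 -1.85] M [-0.02 -0.04 -0.01] op 0.397
5240 offset at B mm 1.2765924908094066 slope 0.0040614169816285215 -> psi 0.32193858301837147
0.01 1.344574359764836 [-3.68272338  6.32269219]
0.02 1.3751770571554058 [-3.60494591  6.35018401]
0.03 1.4117206438335634 [-3.5509076   6.37717607]
0.04 1.4560533060631498 [-3.50475553  6.40549091]
0.05 1.5203352922465558 [-3.39154198  6.43307214]
0.06 1.5278256536536918 [-3.4210834   6.45930971]
```

```bash
sed -i 's/psi=.326; phi=.384/psi=.322; phi=.38/; s/B=np.array(\[.6688,.0428\])/B=np.array([.6697,.0431])/' nxt.py; python3 nxt.py 3 5
```

```text
t 19.9 tcp [0.6675 0.0035 0.1166] hole [0.6674 0.0036 0.125 ] yaw 1.135 tilt [ 0.011 -0.013 -1.   ] F [ 0.22 -0.39 -1.81] M [-0.    0.01  0.03] op 0.391
s mm 37.4 gauge xy -0.0147 -0.1618 hole-path tool mm [-0.63  0.03  0.3 ] yaw err 0.007
[ 0.057 -0.3   -0.03 ] spin -0.053 s 40.4
[-0.009 -0.297 -0.   ] spin -0.06 s 43.4
[-0.009 -0.297 -0.   ] spin -0.06 s 46.4
[-0.009 -0.297 -0.   ] spin -0.06 s 49.4
[-0.009 -0.297 -0.   ] spin -0.06 s 52.4
```

Emit:
send_rows(motion=[0.02,-0.25,-0.02,-0.05,2.5,0.01,-0.3,0,-0.06,2.5,0,-0.3,0,-0.06,2.5,0,-0.3,0,-0.06,2.5])

```text
time: 20.3
eef_pos: [0.671, 0.0137, 0.1161]
tcp_rot: [0.995, -0.101, 0.005, 0.006]
contact_force: [-0.6, 0.4, -2.4]
opening: 0.4
```

```bash
python3 nxt.py 3 5
```

```text
t 20.3 tcp [0.671  0.0137 0.1161] hole [0.671  0.0139 0.1245] yaw 1.369 tilt [ 0.009 -0.013 -1.   ] F [-0.6   0.36 -2.44] M [0.04 0.02 0.  ] op 0.4
s mm 48.6 gauge xy -0.0081 -0.1531 hole-path tool mm [-0.63  0.07  0.64] yaw err 0.017
[ 0.059 -0.304 -0.065] spin -0.043 s 51.6
[-0.009 -0.297 -0.001] spin -0.06 s 54.6
[-0.009 -0.297 -0.001] spin -0.06 s 57.6
[-0.009 -0.297 -0.001] spin -0.06 s 60.6
[-0.009 -0.297 -0.001] spin -0.06 s 63.6
```

Emit:
send_rows(motion=[0.03,-0.25,-0.04,-0.045,2.5,0.01,-0.3,-0.02,-0.06,2.5,0,-0.3,0,-0.06,2.5,0,-0.3,0,-0.06,2.5])

```text
time: 20.7
eef_pos: [0.6721, 0.0249, 0.1161]
tcp_rot: [1.0, 0.014, 0.003, 0.007]
contact_force: [0.6, -0.0, -1.9]
opening: 0.389
```

```bash
python3 nxt.py 3 6
```

```text
t 20.7 tcp [0.6721 0.0249 0.1161] hole [0.6721 0.025  0.1245] yaw 1.5991 tilt [ 0.007 -0.013 -1.   ] F [ 0.62 -0.01 -1.88] M [ 0.01  0.   -0.02] op 0.389
s mm 60.0 gauge xy -0.0035 -0.1429 hole-path tool mm [-0.7  -0.02  0.66] yaw err 0.0191
[ 0.067 -0.295 -0.068] spin -0.0409 s 63.0
[-0.009 -0.297 -0.002] spin -0.06 s 66.0
[-0.009 -0.297 -0.002] spin -0.06 s 69.0
[-0.009 -0.297 -0.002] spin -0.0447 s 72.0
[-0.013 -0.297 -0.002] spin -0.0361 s 75.0
[-0.021 -0.296 -0.002] spin -0.0275 s 78.0
```

Emit:
send_rows(motion=[0.05,-0.25,-0.04,-0.04,2.5,0.02,-0.3,-0.02,-0.055,2.5,0,-0.3,0,-0.05,2.5,-0.01,-0.3,0,-0.045,2.5])

```text
time: 21.1
eef_pos: [0.6708, 0.0361, 0.116]
tcp_rot: [0.994, 0.111, 0.001, 0.007]
contact_force: [0.5, 0.4, -2.9]
opening: 0.393
```

```bash
python3 nxt.py 3 6;  python3 - <<'E'
from h import *
shot('wrist','w12.png')
E
```

```text
t 21.1 tcp [0.6708 0.0361 0.116 ] hole [0.6708 0.0362 0.1244] yaw 1.793 tilt [ 0.004 -0.014 -1.   ] F [ 0.45  0.45 -2.92] M [0.04 0.07 0.  ] op 0.393
s mm 71.6 gauge xy -0.0011 -0.1319 hole-path tool mm [-0.56  0.06  0.68] yaw err -0.0048
[ 0.041 -0.302 -0.07 ] spin -0.0421 s 74.6
[-0.02  -0.296 -0.002] spin -0.0287 s 77.6
[ 0.037 -0.303 -0.004] spin -0.0201 s 80.6
[-0.003 -0.3   -0.004] spin -0.0115 s 83.6
[ 0.001 -0.3   -0.004] spin -0.003 s 86.6
[ 0.002 -0.3   -0.004] spin 0.0056 s 89.6
```

View pics/w12.png

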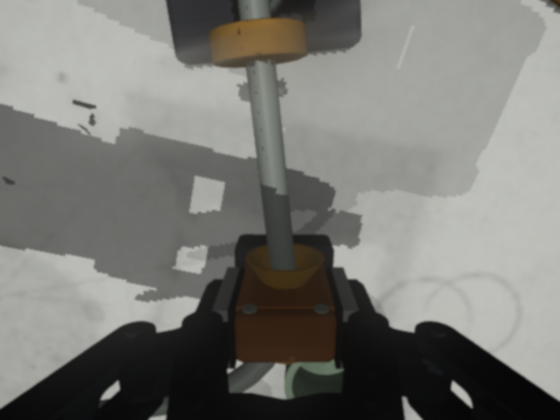

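Emit:
send_rows(motion=[0.02,-0.25,-0.05,-0.04,2.5,0.01,-0.3,-0.03,-0.03,2.5,0.01,-0.3,0,-0.02,2.5,0,-0.2,0,-0.01,2.5])

```text
time: 21.55
eef_pos: [0.6681, 0.0467, 0.1164]
tcp_rot: [0.987, 0.161, 0.001, 0.007]
contact_force: [0.5, 0.2, -1.5]
opening: 0.394
```

```bash
python3 nxt.py 3 6;  python3 look.py w13 215 95
```

```text
t 21.55 tcp [0.6681 0.0467 0.1164] hole [0.668  0.0468 0.1248] yaw 1.8944 tilt [ 0.004 -0.014 -1.   ] F [ 0.48  0.19 -1.46] M [-0.04 -0.02  0.03] op 0.394
s mm 82.6 gauge xy -0.0004 -0.121 hole-path tool mm [-0.42  0.04  0.15] yaw err 0.0047
[ 0.043 -0.304 -0.02 ] spin -0.0011 s 85.6
[ 0.001 -0.3   -0.004] spin 0.0027 s 88.6
[ 0.    -0.3   -0.004] spin -0.0 s 91.6
[ 0.    -0.3   -0.004] spin -0.0 s 94.6
[-0.    -0.3   -0.004] spin -0.0 s 97.6
[ 0.    -0.3   -0.004] spin -0.0 s 100.6
t 21.55 tcp [0.6681 0.0467 0.1164] hole [0.668  0.0468 0.1248] yaw 1.8944 tilt [ 0.004 -0.014 -1.   ] F [ 0.48  0.19 -1.46] M [-0.04 -0.02  0.03] op 0.394
x=a+b*y [ 0.0006 -0.0011] z= [-0.0081  0.0072] 39 40
world dir [ 0.3169 -0.9484  0.0073] yaw 1.8933048151419636
world pt [0.64963046 0.10388631 0.12415642]
-0.02 err x,z of rod-hole mm 0.672569799717389 0.11269505784337192
-0.04 err x,z of rod-hole mm 0.6953079456148042 -0.03067458765293636
-0.08 err x,z of rod-hole mm 0.7407842374096352 -0.31741387864555115
```

Emit:
send_rows(motion=[0.03,-0.3,0,0,2.5,0.02,-0.4,0,0,2.5,0,-0.4,0,0,2.5,0,-0.4,0,0,2.5,0,-0.4,0,0,2.5,0,-0.3,0,0,2.5])

```text
time: 22.2
eef_pos: [0.6609, 0.0696, 0.1161]
tcp_rot: [0.987, 0.161, 0.001, 0.007]
contact_force: [-1.2, 0.4, -2.7]
opening: 0.395
```

```bash
python3 nxt.py 3 1;  python3 look.py w14 215 150
```

```text
t 22.2 tcp [0.6609 0.0696 0.1161] hole [0.6608 0.0697 0.1245] yaw 1.8934 tilt [ 0.004 -0.014 -1.   ] F [-1.22  0.37 -2.73] M [ 0.03 -0.    0.  ] op 0.395
s mm 106.6 gauge xy 0.0 -0.0969 hole-path tool mm [ 0.01 -0.01  0.54] yaw err 0.0006
[-0.001 -0.299 -0.058] spin 0.0006 s 109.6
t 22.2 tcp [0.6609 0.0696 0.1161] hole [0.6608 0.0697 0.1245] yaw 1.8934 tilt [ 0.004 -0.014 -1.   ] F [-1.22  0.37 -2.73] M [ 0.03 -0.    0.  ] op 0.395
x=a+b*y [0.0062 0.1515] z= [0.0151 0.6107] 15 22
world dir [ 0.3919 -0.7691 -0.505 ] yaw 2.042043822988421
world pt [0.63903723 0.12588828 0.13674099]
-0.02 err x,z of rod-hole mm 3.1941253008476833 11.298516978763708
-0.04 err x,z of rod-hole mm 0.16356665766116465 -0.9159149423614306
-0.08 err x,z of rod-hole mm -5.897550628711873 -25.34477878461171
```

View pics/w14.png

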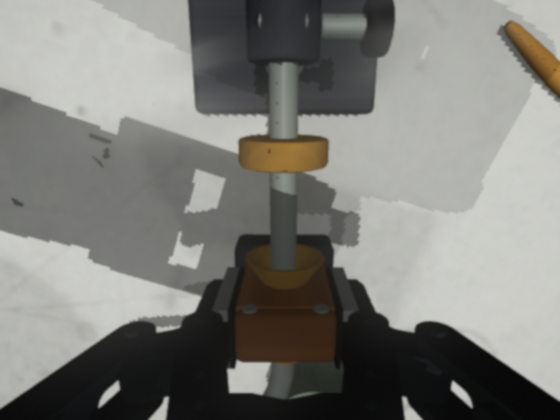

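Run:
```python
from h import *
e,r,s=pose();im,d,P,T,p=shot('wrist');t=(P-e)@r.as_matrix()
m=np.zeros(d.shape,bool);m[125:180,235:268]=1;m[125:180,298:332]=1
m&=(t[...,2]<-.01)&(t[...,2]>-.04)
q=t[m];print(len(q),np.percentile(q[:,1],[1,50,90,95,98,99.5])*1000)
```

```text
1904 [-61.88118639 -57.53963766 -53.25422315 -52.6519034  -52.2218933
 -51.95840112]
```

Emit:
send_rows(motion=[0,-0.3,-0.03,0,2.5,0,-0.4,-0.02,0,2.5,0,-0.4,0,0,2.5,0,-0.4,0,0,2.5,0,-0.4,0,0,2.5,0,-0.3,0,0,2.5,0,-0.2,0,0,2.5])

```text
time: 23.0
eef_pos: [0.6527, 0.0941, 0.1164]
tcp_rot: [0.987, 0.161, 0.001, 0.007]
contact_force: [0.1, 0.5, -1.0]
opening: 0.393
```

```bash
python3 nxt.py 3 1;python3 - <<'E'
from h import *
e,r,s=pose();im,d,P,T,p=shot('wrist','w15.png')
E
```

```text
t 23.0 tcp [0.6527 0.0941 0.1164] hole [0.6527 0.0942 0.1248] yaw 1.8934 tilt [ 0.004 -0.014 -1.   ] F [ 0.07  0.46 -1.04] M [0.05 0.02 0.  ] op 0.393
s mm 132.4 gauge xy 0.0 -0.0712 hole-path tool mm [0.03 0.01 0.25] yaw err 0.0006
[-0.003 -0.301 -0.029] spin 0.0006 s 135.4
```

View pics/w15.png

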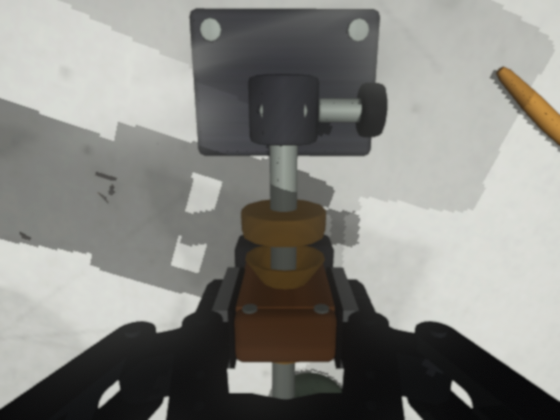

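Emit:
send_rows(motion=[0,-0.15,0,0,2.5,0,-0.15,0,0,2.5,0,-0.12,0,0,2.5,0,-0.1,0,0,2.5])

```text
time: 23.45
eef_pos: [0.6509, 0.0995, 0.1162]
tcp_rot: [0.987, 0.161, 0.001, 0.007]
contact_force: [0.4, -1.5, -2.1]
opening: 0.394
```

```bash
python3 nxt.py 3 1
```

```text
t 23.45 tcp [0.6509 0.0995 0.1162] hole [0.6509 0.0996 0.1246] yaw 1.8934 tilt [ 0.004 -0.014 -1.   ] F [ 0.38 -1.53 -2.12] M [-0.04 -0.   -0.01] op 0.394
s mm 138.0 gauge xy 0.0 -0.0655 hole-path tool mm [ 0.04 -0.09  0.35] yaw err 0.0006
[-0.004 -0.291 -0.039] spin 0.0006 s 141.0
```

Emit:
send_rows(motion=[0,-0.06,0,0,2.5,0,-0.06,0,0,2.5])

```text
time: 23.65
eef_pos: [0.6505, 0.1007, 0.1162]
tcp_rot: [0.987, 0.161, 0.001, 0.007]
contact_force: [0.6, -0.4, -2.0]
opening: 0.393
```

```bash
python3 nxt.py 3 1
```

```text
t 23.65 tcp [0.6505 0.1007 0.1162] hole [0.6505 0.1008 0.1246] yaw 1.8932 tilt [ 0.004 -0.014 -1.   ] F [ 0.62 -0.42 -2.03] M [-0.05 -0.01 -0.05] op 0.393
s mm 139.4 gauge xy 0.0 -0.0642 hole-path tool mm [0.01 0.07 0.39] yaw err 0.0004
[-0.001 -0.307 -0.044] spin 0.0004 s 142.4
```

Not yet touching; creep on until the force shows.

Emit:
send_rows(motion=[0,-0.06,0,0,2.5,0,-0.05,0,0,2.5])

```text
time: 23.85
eef_pos: [0.6502, 0.1017, 0.1162]
tcp_rot: [0.987, 0.16, 0.001, 0.007]
contact_force: [-0.9, 0.2, -1.3]
opening: 0.398
```

```bash
python3 nxt.py 3 1
python3 - <<'E'
from h import *
e,r,s=pose();im,d,P,T,p=shot('wrist','w16.png')
cv2.imwrite('pics/w16z.png',cv2.resize(im[190:310,200:370,::-1],None,fx=4,fy=4))
E
```

```text
t 23.85 tcp [0.6502 0.1017 0.1162] hole [0.6501 0.1018 0.1246] yaw 1.8932 tilt [ 0.004 -0.014 -1.   ] F [-0.86  0.19 -1.34] M [-0.  0. -0.] op 0.398
s mm 140.4 gauge xy 0.0 -0.0631 hole-path tool mm [ 0.03 -0.04  0.39] yaw err 0.0004
[-0.003 -0.296 -0.043] spin 0.0004 s 143.4
```

View pics/w16z.png

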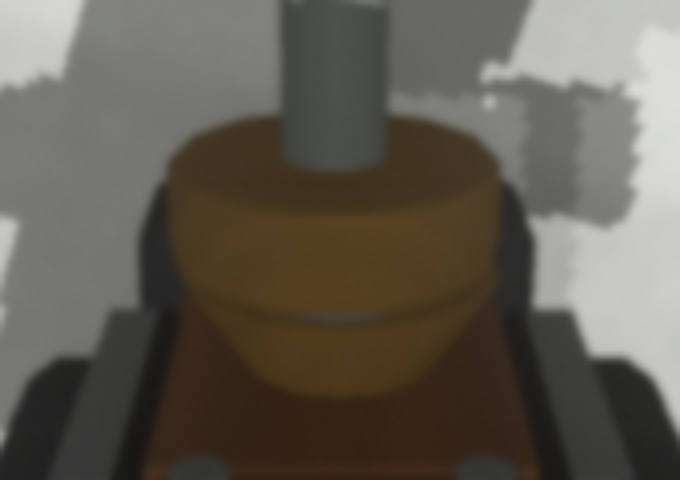

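A sliver of rod still shows at (340,318) in the zoom: the gap is under about 1 mm. Creep further.

Emit:
send_rows(motion=[0,-0.05,0,0,2.5,0,-0.04,0,0,2.5])

```text
time: 24.1
eef_pos: [0.6499, 0.1026, 0.1162]
tcp_rot: [0.987, 0.16, 0.001, 0.007]
contact_force: [0.8, 0.3, -1.9]
opening: 0.391
```

```bash
python3 nxt.py 3 1
```

```text
t 24.1 tcp [0.6499 0.1026 0.1162] hole [0.6498 0.1027 0.1246] yaw 1.8931 tilt [ 0.004 -0.014 -1.   ] F [ 0.8   0.28 -1.88] M [ 0.02  0.01 -0.06] op 0.391
s mm 141.4 gauge xy 0.0 -0.0621 hole-path tool mm [ 0.03 -0.01  0.44] yaw err 0.0003
[-0.003 -0.299 -0.048] spin 0.0003 s 144.4
```

Emit:
send_rows(motion=[0,-0.04,0,0,2.5,0,-0.04,0,0,2.5])

```text
time: 24.3
eef_pos: [0.6499, 0.1028, 0.1163]
tcp_rot: [0.987, 0.161, 0.001, 0.008]
contact_force: [0.4, -1.7, -2.9]
opening: 0.396
```

```bash
python3 nxt.py 3 1
python3 - <<'E'
from h import *
e,r,s=pose();im,d,P,T,p=shot('wrist','w17.png')
cv2.imwrite('pics/w17z.png',cv2.resize(im[190:310,200:370,::-1],None,fx=4,fy=4))
E
```

```text
t 24.3 tcp [0.6499 0.1028 0.1163] hole [0.6498 0.1029 0.1247] yaw 1.8934 tilt [ 0.005 -0.015 -1.   ] F [ 0.39 -1.66 -2.88] M [-0.24 -0.04 -0.01] op 0.396
s mm 141.6 gauge xy 0.0001 -0.062 hole-path tool mm [0.08 0.06 0.34] yaw err 0.0006
[-0.008 -0.306 -0.039] spin 0.0006 s 144.6
```

View pics/w17z.png

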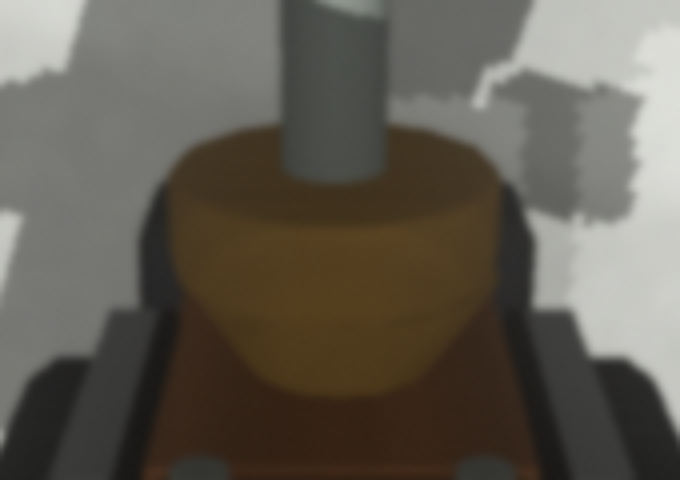

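Emit:
send_rows(motion=[0,0,0,0,3.5,0,0,0,0,4,0,0,0,0,5,0,0,0,0,5.5,0,0,0,0,5.5])

```text
time: 24.85
eef_pos: [0.6512, 0.1034, 0.1186]
tcp_rot: [0.987, 0.16, 0.003, 0.007]
contact_force: [0.7, 0.6, 0.8]
opening: 0.643
```

```bash
python3 nxt.py 3 1
python3 - <<'E'
from h import *
e,r,s=pose();im,d,P,T,p=shot('wrist','w18.png')
E
```

```text
t 24.85 tcp [0.6512 0.1034 0.1186] hole [0.6511 0.1036 0.127 ] yaw 1.8931 tilt [ 0.008 -0.014 -1.   ] F [0.69 0.6  0.76] M [ 0.02 -0.   -0.02] op 0.643
s mm 141.8 gauge xy 0.0015 -0.0618 hole-path tool mm [ 1.53  0.06 -2.02] yaw err 0.0003
[-0.152 -0.306  0.197] spin 0.0003 s 144.8
```

View pics/w18.png

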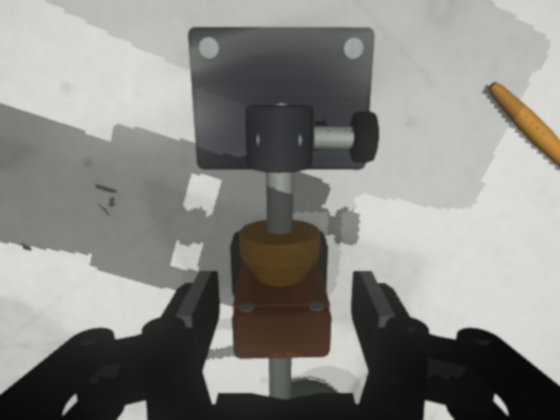

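Released, with the block hanging straight and touching the stop. Now lift away straight up.

Emit:
send_rows(motion=[0,0,-0.4,0,5.5,0,0,-0.8,0,5.5,0,0,-1.2,0,5.5,0,0,-1.5,0,5.5,0,0,-2,0,5.5,0,0,-2,0,5.5,0,0,-1.5,0,5.5,0,0,-1,0,5.5,0,0,-0.3,0,5.5,0,0,0,0,5.5])

```text
time: 25.9
eef_pos: [0.6514, 0.1052, 0.2387]
tcp_rot: [0.987, 0.16, 0.006, 0.008]
contact_force: [1.0, 0.0, 0.2]
opening: 0.643
```

```bash
python3 nxt.py 3 1
python3 - <<'E'
from h import *
e,r,s=pose();im,d,P,T,p=shot('wrist','w19.png')
t,dd,PP,*_=shot('side','s19.png')
cv2.imwrite('pics/s19z.png',cv2.resize(t[140:260,230:350,::-1],None,fx=4,fy=4,interpolation=2))
m=(P[...,2]>.149)&(P[...,2]<.16)&(abs(P[...,0]-.65)<.03)&(abs(P[...,1]-.102)<.03)
print('block top (exp z .154)',m.sum(),cv2.minAreaRect((P[m][:,:2]*1000).astype(np.float32)),P[m].mean(0))
for n in ('cup','small_bowl'):
    for q in spotter.trace(n,'side')[:1]: print(n,q['conf'],q['bbox'])
E
```

```text
t 25.9 tcp [0.6514 0.1052 0.2387] hole [0.6513 0.1053 0.2471] yaw 1.8932 tilt [ 0.015 -0.014 -1.   ] F [0.98 0.01 0.15] M [0.   0.01 0.01] op 0.643
s mm 143.4 gauge xy 0.0022 -0.0601 hole-path tool mm [   3.39    2.14 -122.02] yaw err 0.0004
[-0.339 -0.514 12.197] spin 0.0004 s 146.4
block top (exp z .154) 1339 ((651.22900390625, 101.7152328491211), (33.92472839355469, 18.581340789794922), 18.214799880981445) [0.65105074 0.10213855 0.15199283]
cup 0.73 [297.0, 264.4, 42.7, 53.6]
small_bowl 0.63 [316.3, 220.5, 23.9, 32.8]
```

View pics/w19.png

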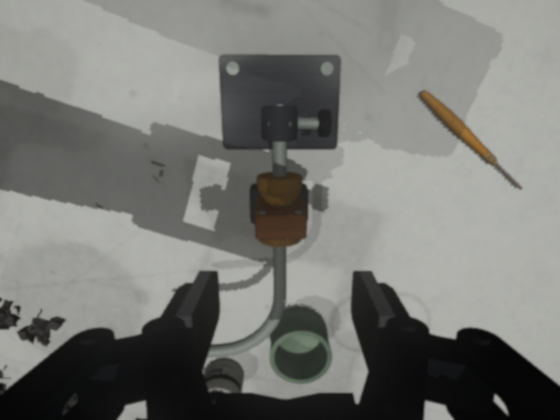

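View pics/s19z.png

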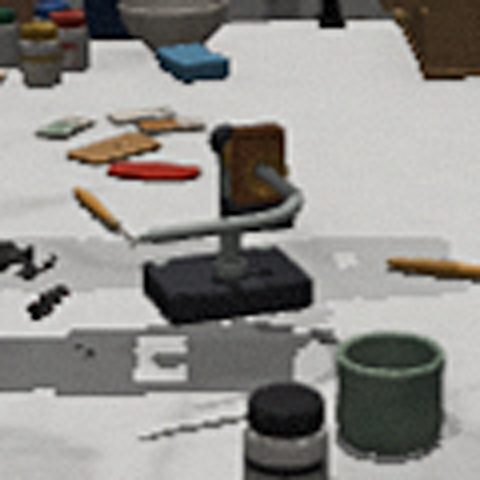

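```bash
python3 -c "
import cv2
a=cv2.imread('pics/w19.png');cv2.imwrite('pics/w19z.png',cv2.resize(a[140:260,220:340],None,fx=5,fy=5,interpolation=2))"
```

```text
(no output)
```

View pics/w19z.png

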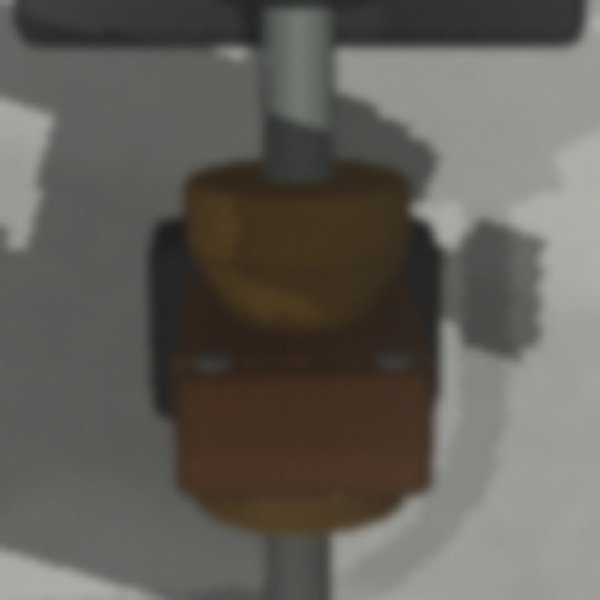

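The bush is flush against the stop and no rod shows between them. I'll hand the job in.

```bash
python3 -c "
from h import *
print(workorder.sign_off())"
```

```text
the job is handed in; nothing more can be done
None
```

The block is back on the gauge. I threaded it onto the free leg, brought it round the bend, set it against the brass stop and let go. I handed the job in at about 26 s of the 72 s allowed; the hand-in reports no verdict.

**Last checks:**
- **At the stop:** the wrist picture shows the bush flush on the stop, with no rod showing between them. As I crept in, the block stopped moving and pushed back with about 2 N.
- **Hanging:** its top face measured level, at about 152 mm (about 154 mm expected). It is lined up with the inner leg within about 0.005 rad, foot down.
- **Forces:** the wrist readings I took between moves stayed within about 3 N, the block's own weight included. They were not recorded during the moves.
- **Cup and bowl:** only the side camera was checked. They show within about 1–2 pixels of where they started, which is the networks' own scatter.

**What disagreed:**
- **Stop position:** by my arm model, contact came about 2 mm past the nominal home point. I put this down to camera calibration and trusted the contact and the picture.
- **Floating crumbs:** the depth images showed dark clods floating near the block. The gripper passed through one without any force.
- **Tool tilt:** early on the tool drifted to about 0.05 rad off vertical. It was down to about 0.015 rad while the block was on the arm.

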